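# Clear the vial, peel a print tray off the stack and show it on the light pad

### The arm

A 7-joint arm with a two-finger parallel gripper is mounted at the origin on the work surface. World frame = base frame: x ahead of the robot, y to its left, z up, the work surface at z = 0. Lengths are in mm, angles in rad, forces in N, time in s.
With the tool pointing down it reaches from about 350 to 900 mm from the base axis. Payload 7.2 kg.
Tool frame: the origin (TCP) lies midway between the tips of the shut fingers; the grasp point (between the pads) lies 19 mm behind it; z points along the fingers, y is the direction in which the jaws open and shut (so a half turn about z gives the same grasp; the last joint's range is limited). The gripper opens to 85 mm and grips with 20 to 120 N. Pads are 22 mm wide; open, the fingers measure 114 mm over their backs; the gripper's body (76 mm by 85 mm) begins 54 mm behind the grasp point. The pads swing forward as they close: fully open they stand 13 mm farther back than shut.
Start: joints at [1.101, 0.411, -0.013, 1.596, 0.006, 1.134, -0.082], TCP at [244.411, -575.232, 231.297] pointing down, gripper open.
Joint ranges: [-2.95, 2.95], [-0.29, 1.99], [-1.47, 1.44], [0.14, 2.54], [-1.03, 4.17], [0.13, 1.85], [-2.86, 2.86]. Speed limits (rad/s): [2.39, 2.39, 3.01, 3.01, 3.14, 3.14, 3.14].

### API

Orientations are given as a unit quaternion [w, x, y, z].
In Python, from station import get_state, capture, hand_in gives the robot as it stands.
- The arm moves only by the tool carry_out, never from a script. Its argument "series" is a list of rows, each a list of 3 entries, a list of its own where there are three numbers: the shift along the world's x, y, z in m, then the turn about the world's z in rad, then the opening, from 0 (shut) to 1 (fully open). In form: [[[dx, dy, dz], spin, hand], ...]. A call has 1 to 20 rows; each row shifts and turns the commanded pose from where the row before left it; what a row does not reach is not made up. A row lasts 1/8 s, in which the tool goes at most 62.5 mm and 10.7 degrees, less where a joint would pass 70% of its speed; a pose out of reach is approached as far as the arm can. A call is refused whole if a number of a shift passes 0.0625 or a number of a turn 0.188, either way. A call with a gripper value outside its range is refused whole. The fingers move at their own pace and stop on an object; "newtons" is the grip in N (left out, the last holds). Time passes only in rows, so rows that do not move let the fingers close. It gives the time, the measured TCP pose, the force and the opening at its end, in the units of the state.
- get_state(): the state, without advancing time (a new reading comes with each control period).
- capture(name): name is "scene" or "top" or "wrist"; returns a dict with "img" (384x512x3 uint8, red, green, blue), "intrinsics" (3x3 intrinsics, pixels), "k1" (the pictures are not rectified: a ray, as slopes to the right and down, at radius r is drawn at 1 + k1 r^2 times it, then the intrinsics apply), "rvec" (rotation vector, rad) and "tvec" (3), from world to camera coordinates, as OpenCV has them. Camera axes: x right, y down, z forward; pixel columns grow to the right and rows downward; lengths in mm; the calibration is good to about 2 mm. A picture is of the moment at which its call begins. There is no depth.
- hand_in(): hands the job in, once; it reports no verdict.
The state is a dict: "time": time; "joints": joint angles; "dq": joint speeds; "joint_efforts": joint torques, N m; "tcp_pos": TCP position; "tool_rot": TCP orientation; "force": force on the tool from outside, world axes, zero at the start; "moment": the same for the moment, N m; "grip_width": opening from 0.0 (shut) to 1.0 (fully open).
Only numpy, scipy, OpenCV 4.12 (cv2) and the standard library are available. Lean on these libraries where they do the work, as an engineer would, in place of code of your own. Each camera call takes 0.05 s, during which the arm holds its last target.

### The job

Someone left the blue-capped amber vial standing in the top tray of the nested stack: stand it upright in a free bore of the white vial rack, all the way down, and let go of it. The trays cling to each other, so then take the top tray by the rim at one of its corners and peel it off, raising that corner first while the opposite corner still rests on the stack, and leave the next tray seated. Finish while holding the tray: keep it gripped, level and still, about 10 cm above the middle of the light pad, so that it can be checked for cracks, and do not disturb the other things.

Things in the scene. Friction and masses are not known exactly. Their poses are not given: they have to be found in the camera images.
- vial: Vial to clear away: amber glass, round body 22.5 mm in diameter up to 52 mm, blue cap 20 mm in diameter from 58 to 75 mm, 75 mm tall in all, about 45 g. Starts upright on the floor of the top tray, up to 28 mm (tray x) and 14 mm (tray y) from its centre. Origin: centre of its underside; z up through the cap.
- rack: White vial rack, fixed block 56 x 206 x 40 mm (own x, y, z). Four bores in a row along its y at -75, -25, 25, 75 mm, each 25 mm in diameter, 30 mm deep, small chamfer: a seated vial stands 45 mm out. Bores 0 (y -75) and 2 (y 25) hold other vials; 1 and 3 are free. Origin: centre of its underside on the bench. Place and yaw vary.
- rack_hole1 (a point): Centre of the mouth of free bore 1 of the rack, level with the rack's top (z up).
- rack_hole3 (a point): Centre of the mouth of free bore 3 (at the rack's end), level with the rack's top (z up).
- tray_top: Top tray of the stack: stiff white plastic, 140 x 100 mm (own x, y), 30 mm tall, about 45 g; its four corners are cut at 45 degrees (35 mm long outside, 28 mm inside). Rim 9 mm wide, 10 mm high, upright faces; its top is 30 mm above the origin. 13 mm below the rim's top a 5 mm ledge juts inwards. The floor's surface is 2.5 mm above the origin. Origin: centre of its underside, z up.
- corner0 (a point): Middle of the cut corner at +x +y of the top tray, on top of the rim, on the centre line of its 9 mm: 54.3 and 34.3 mm from the tray's centre, 30 mm above its origin. The rim's faces there look along the tray's 45-degree (+x +y) direction. Pinch across the rim, one finger inside, fingertips 4 to 12 mm below the rim's top: deeper would take the next tray too.
- corner1 (a point): The same for the corner at -x +y (faces along -x +y). The tray clings to the next one by four sprung snap nubs in its long sides, 30 mm from the middle, which hold about 2 N each and let go once parted by 3 mm: straight up takes about 7 N, raising one corner about 3 N.
- corner2 (a point): The same for the corner at -x -y, opposite corner0.
- corner3 (a point): The same for the corner at +x -y, opposite corner1.
- tray_next: The next tray, alike, nested 15 mm lower; the top tray's ledge, 15 mm above that tray's underside, rests on this one's rim, which leaves a 5 mm gap between the two rims. It clings about twice as hard to the tray below and must stay seated. Origin: centre of its underside.
- stack: Green stack holder, fixed, 150 x 110 mm, with the two lowest nested trays, which stay in it. Origin: centre of its underside on the bench. Seated, tray_next's origin is 36 mm and tray_top's 51 mm above it; the top tray's rim is 81 mm above the bench. Place and yaw vary.
- light_pad: LED light pad, fixed, 160 x 220 mm (own x, y), 8 mm thick, black frame with a glowing white face. Origin: centre of its underside on the bench; z up. Place and yaw vary; rack, stack and light pad may each stand at the left, in the middle or at the right.
- vial_b: Bystander: vial with a white cap, 75 mm tall, standing in bore 0 of the rack (rack frame y = -75 mm).
- vial_c: Bystander: vial with a white cap, 75 mm tall, standing in bore 2 of the rack (rack frame y = 25 mm).
- petri: Bystander: open glass Petri dish 90 mm in diameter, 14 mm high, on the bench. Origin: centre of its underside.
- tweezers: Bystander: steel tweezers 125 mm long, 8 mm high, lying on the bench. Origin: middle, underside.
- jar: Bystander: small jar, 48 mm in diameter, 55 mm tall, red lid. Origin: centre of its underside.
- tip_box: Bystander: blue pipette-tip box, 80 x 118 mm, 58 mm high. Origin: centre of its underside.
- syringe: Bystander: clear syringe 136 mm long, 20 mm high, lying on the bench. Origin: near its middle, underside.
Mind the look-alikes: they are no part of the job. Leave any yellow look-alike of the tray_top alone.

How it is judged (in metres and radians):
On the way, in this order (a step that is already met when the one before it is completed fails the run):
1. the vial stands upright, fully down in a free bore of the rack, and has been let go (((horizontal distance between vial and rack_hole1 below 0.004 m and z of vial in the frame of rack_hole1 below -0.026 m) or (horizontal distance between vial and rack_hole3 below 0.004 m and z of vial in the frame of rack_hole3 below -0.026 m)) and angle between vial's own z axis and vertical below 0.12 rad and contact force between vial and the fingers below 0.02 N and linear speed of vial below 0.02 m/s), for 0.2 s.
2. one corner of the top tray is raised at least 12 mm while the opposite corner still rests on the stack (within 5 mm) (((z of corner0 in the frame of tray_next above 0.057 m and z of corner2 in the frame of tray_next below 0.05 m) or (z of corner2 in the frame of tray_next above 0.057 m and z of corner0 in the frame of tray_next below 0.05 m) or (z of corner1 in the frame of tray_next above 0.057 m and z of corner3 in the frame of tray_next below 0.05 m) or (z of corner3 in the frame of tray_next above 0.057 m and z of corner1 in the frame of tray_next below 0.05 m))), for 0.1 s.
At the end, for the whole second after the job is handed in: Vial upright in bore 1 or 3, within 4 mm of the bottom, let go; next tray still seated (4 mm up, 6 mm sideways); top tray held only by the fingers, still, level within 0.2 rad, underside 60 to 160 mm above the bench, centre within 35 mm of the light pad's centre (((horizontal distance between vial and rack_hole1 below 0.004 m and z of vial in the frame of rack_hole1 below -0.026 m) or (horizontal distance between vial and rack_hole3 below 0.004 m and z of vial in the frame of rack_hole3 below -0.026 m)) and angle between vial's own z axis and vertical below 0.12 rad and contact force between vial and the fingers below 0.02 N and z of tray_next in the frame of stack below 0.04 m and horizontal distance between tray_next and stack below 0.006 m and contact force between tray_top and the fingers above 1 N and z of tray_top in the frame of light_pad between 0.06 and 0.16 m and horizontal distance between tray_top and light_pad below 0.035 m and angle between tray_top's own z axis and vertical below 0.2 rad and linear speed of tray_top below 0.03 m/s and contact force between tray_top and light_pad below 0.05 N); the arm keeps its last pose, push and grip.
It fails at once if the vial is tipped over (angle between vial's own z axis and vertical above 0.7 rad).
It fails at once if the next tray is pulled out of the stack (lifted by more than 12 mm) (z of tray_next in the frame of stack above 0.048 m).
It fails at once if a bystander is moved by more than 25 mm (distance of any of vial_b, vial_c, petri, tweezers, jar, tip_box, syringe from where it was at the start of the episode above 0.025 m).
It also fails if it takes over 64 s, if anything falls off the work surface, if the arm or the gripper's body presses on something with over 40 N, if the wrist force passes 120 N, or if a joint passes its speed limit or range.

## Working session

There is one attempt and no reset: what is moved stays moved. The work goes in short steps, Python scripts to look and compute and a tool call to move; the robot and the scene stay as the last step left them, time stands still between calls to the robot, and variables do not carry over. Pictures are saved under pics/ and viewed, and the job is handed in when it is done.

Besides the shell and the picture viewer there is one more tool, called in YAML: its name, and indented under it one key for each argument. carry_out: Moves the arm, as the interface text tells. Its arguments: {"type":"object","properties":{"series":{"type":"array"},"newtons":{"type":"number"}},"required":["series"]}

```bash
mkdir -p pics; ls; python3 - <<'E'
from station import *
import cv2
s=get_state();print(s)
for n in("scene","top","wrist"):
    c=capture(n);cv2.imwrite(f"pics/{n}0.png",c["img"][:,:,::-1]);print(n,c["intrinsics"],c["k1"],c["rvec"],c["tvec"])
E
```

```text
pics
{'time': 0.0, 'joints': array([ 1.10086829,  0.4119137 , -0.01270675,  1.59703052,  0.00560209,
        1.13429765, -0.08221633]), 'dq': array([-9.69223119e-04, -8.52913851e-05,  1.37621817e-03,  2.84382685e-04,
       -2.07601896e-03, -4.21039114e-04,  1.39795088e-03]), 'joint_efforts': array([-3.11123074e-06, -6.00634861e+01,  6.82208631e-01, -2.99411827e+01,
        1.37815444e-02,  1.05102675e-02,  2.02985063e-05]), 'tcp_pos': array([ 244.14853418, -574.8097078 ,  230.45003832]), 'tool_rot': array([-7.76643242e-04,  9.79893811e-01,  1.99518092e-01, -2.18519141e-04]), 'force': array([0.00731751, 0.08707146, 0.54736364]), 'moment': array([ 0.0007904 , -0.01077556,  0.04341553]), 'grip_width': 1.0015835446786725}
scene [[347.36010536   0.         255.0752061 ]
 [  0.         347.36010536 189.78830117]
 [  0.           0.           1.        ]] 0.015658967832213173 [ 1.80478757  1.85618415 -0.68814879] [  32.50380708 -380.22245843 1265.57861432]
top [[498.10816557   0.         262.05493096]
 [  0.         498.10816557 196.81341274]
 [  0.           0.           1.        ]] -0.19113991254307952 [ 2.13509681 -2.1429388   0.14795322] [  19.63576165  529.23012445 1291.78866351]
wrist [[264.55689666   0.         256.28046512]
 [  0.         264.55689666 184.85882904]
 [  0.           0.           1.        ]] 0.014456509534424117 [-2.38990057  1.57969496  0.25458025] [-625.54935913  -40.77441858  379.29594043]
```

View pics/scene0.png

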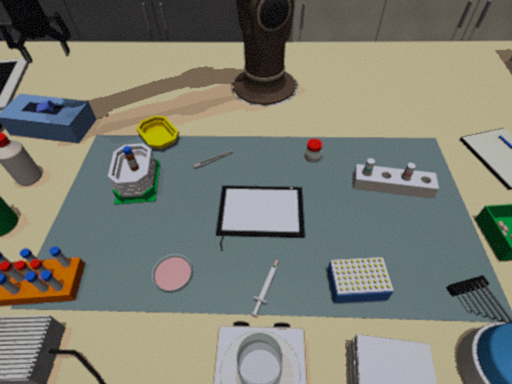

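View pics/top0.png

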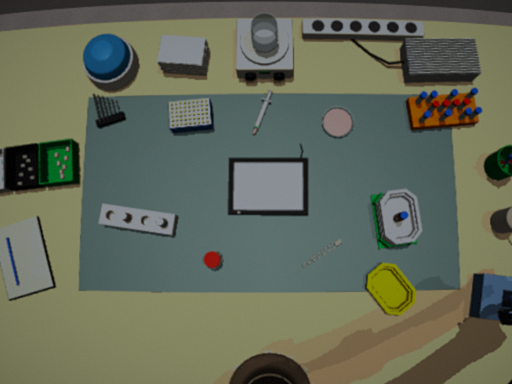

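View pics/wrist0.png

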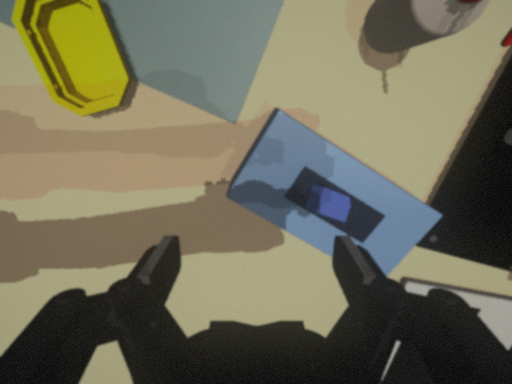

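The top view shows the stack at about (400,218) with the vial's cap at (402,216). The rack is at (138,220), the pad at (268,186), and the yellow look-alike at (390,288). Next I'll set up helpers and enlarge some crops.

```bash
cat > h.py <<'E'
import numpy as np,cv2
from station import *
def shot(n,f=None):
    c=capture(n)
    if f: cv2.imwrite(f"pics/{f}.png",c["img"][:,:,::-1])
    return c
def ray(c,uv):
    K=np.array(c["intrinsics"]);k=c["k1"]
    D=np.array([k,0,0,0,0.])
    p=cv2.undistortPoints(np.array(uv,float).reshape(-1,1,2),K,D,None,None,None).reshape(-1,2) if False else cv2.undistortPointsIter(np.array(uv,float).reshape(-1,1,2),K,D,None,None,(3,100,1e-10)).reshape(-1,2)
    R=cv2.Rodrigues(np.array(c["rvec"]))[0];t=np.array(c["tvec"]).ravel()
    return -R.T@t, np.c_[p,np.ones(len(p))]@R
def plane(c,uv,z):
    o,d=ray(c,uv); return o+d*((z-o[2])/d[:,2])[:,None]
def proj(c,P):
    return cv2.projectPoints(np.array(P,float).reshape(-1,1,3),np.array(c["rvec"]),np.array(c["tvec"]),np.array(c["intrinsics"]),np.array([c["k1"],0,0,0,0.]))[0].reshape(-1,2)
def tri(c1,u1,c2,u2):
    o1,d1=ray(c1,u1);o2,d2=ray(c2,u2);d1=d1[0];d2=d2[0]
    s=np.linalg.lstsq(np.c_[d1,-d2],o2-o1,rcond=None)[0]
    a=o1+s[0]*d1;b=o2+s[1]*d2
    return (a+b)/2,np.linalg.norm(a-b)
def crop(c,x0,y0,x1,y1,f,s=6):
    cv2.imwrite(f"pics/{f}.png",cv2.resize(c["img"][y0:y1,x0:x1,::-1],None,fx=s,fy=s,interpolation=cv2.INTER_NEAREST))
def blobs(m,mn=6):
    n,l,st,ce=cv2.connectedComponentsWithStats(m.astype(np.uint8))
    return [(ce[i].round(2).tolist(),st[i].tolist()) for i in range(1,n) if st[i,4]>=mn]
E
python3 - <<'E'
from h import *
t=shot("top");s=shot("scene")
crop(t,360,175,460,260,"t_stack",7);crop(t,90,190,190,250,"t_rack",7)
crop(s,95,130,175,210,"s_stack",7);crop(s,345,150,445,205,"s_rack",7)
for n,c in(("t",t),("s",s)):
    hsv=cv2.cvtColor(c["img"],cv2.COLOR_RGB2HSV);h,S,v=cv2.split(hsv)
    print(n,"blue",[b for b in blobs((h>105)&(h<130)&(S>130)&(v>60))])
    print(n,"green",[b for b in blobs((h>50)&(h<80)&(S>130)&(v>40),20)])
    print(n,"white",[b for b in blobs((S<40)&(v>170),60)])
E
```

```text
t blue [([454.5, 92.0], [452, 89, 6, 7, 30]), ([474.31, 90.55], [472, 88, 6, 6, 29]), ([433.88, 93.5], [431, 91, 7, 6, 32]), ([423.42, 94.45], [421, 92, 6, 6, 31]), ([478.25, 109.75], [475, 107, 7, 7, 32]), ([448.12, 111.78], [445, 108, 7, 8, 40]), ([468.24, 110.7], [465, 108, 7, 6, 33]), ([427.2, 113.62], [424, 110, 7, 8, 40]), ([403.64, 214.81], [400, 211, 8, 8, 47]), ([12.23, 261.38], [7, 238, 12, 47, 103])]
t green [([57.09, 163.27], [38, 139, 35, 46, 923]), ([502.79, 162.22], [497, 145, 15, 30, 127]), ([379.81, 223.58], [371, 193, 37, 56, 292])]
t white []
s blue [([43.64, 106.52], [36, 101, 18, 11, 132]), ([505.48, 141.34], [500, 136, 12, 12, 29]), ([126.83, 150.17], [123, 147, 8, 8, 48]), ([54.02, 250.57], [49, 246, 11, 10, 82]), ([24.75, 252.84], [20, 249, 10, 9, 67]), ([29.98, 276.12], [24, 271, 12, 11, 88]), ([45.46, 275.04], [41, 270, 10, 11, 83]), ([1.51, 277.79], [0, 273, 5, 11, 39]), ([362.24, 296.74], [335, 292, 57, 11, 380])]
s green [([140.66, 192.03], [112, 159, 48, 45, 478]), ([502.6, 223.06], [485, 205, 27, 55, 612]), ([4.42, 223.57], [0, 209, 15, 26, 183])]
s white [([11.2, 80.1], [0, 58, 25, 48, 368]), ([494.44, 150.86], [464, 129, 48, 57, 1305]), ([130.97, 166.66], [108, 144, 42, 38, 629]), ([5.85, 152.43], [0, 148, 15, 10, 115]), ([397.71, 176.41], [357, 164, 81, 24, 802]), ([260.76, 210.1], [223, 189, 75, 42, 2890]), ([360.18, 275.76], [332, 258, 61, 35, 862]), ([266.44, 283.54], [259, 268, 16, 32, 124]), ([260.35, 352.62], [214, 326, 92, 58, 2699]), ([394.45, 361.31], [358, 334, 79, 50, 3331]), ([477.68, 358.81], [473, 335, 15, 49, 110]), ([259.43, 366.82], [241, 350, 38, 34, 1002])]
```

View pics/t_stack.png

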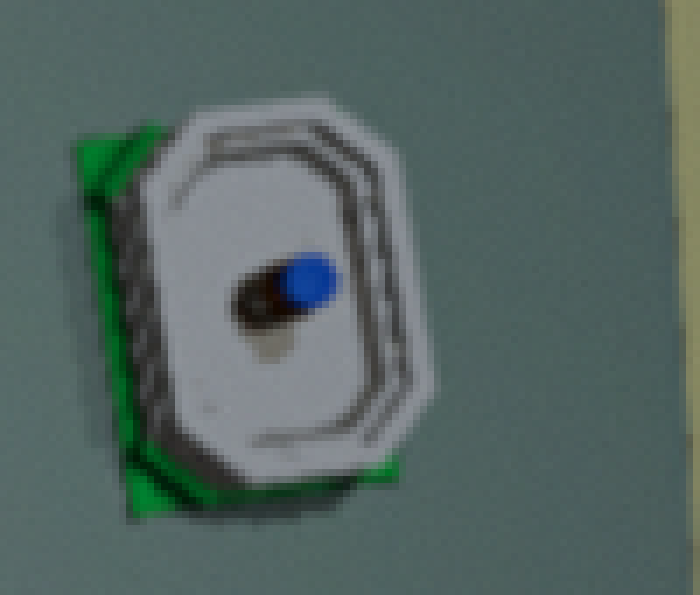

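View pics/t_rack.png

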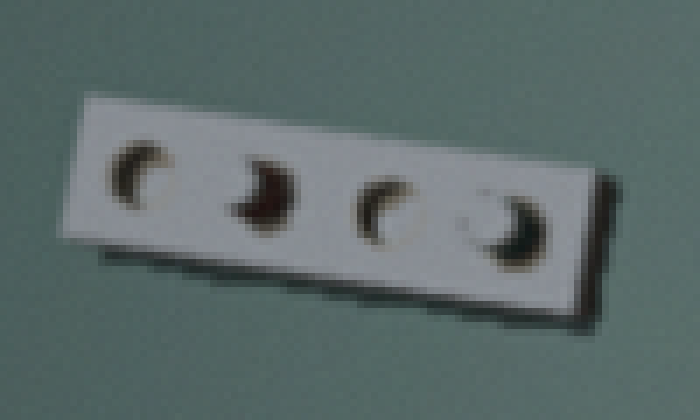

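View pics/s_rack.png

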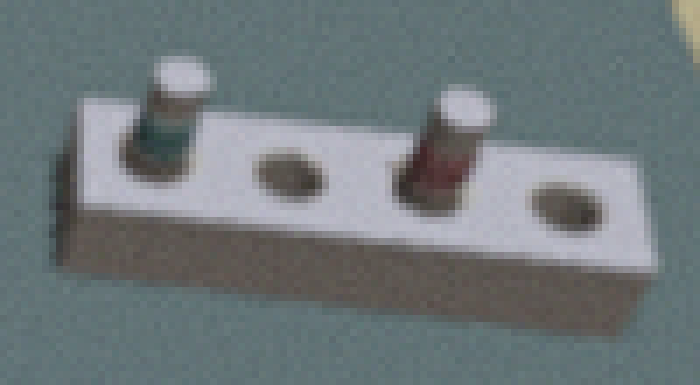

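View pics/s_stack.png

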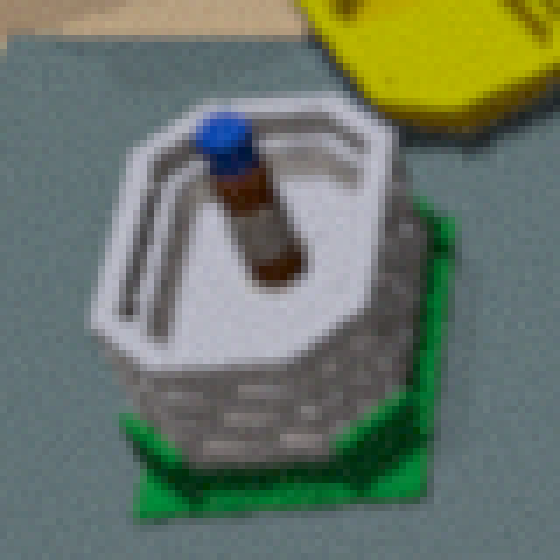

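```bash
python3 - <<'E'
from h import *
t=shot("top");s=shot("scene")
print("vial cap tri",tri(t,(403.64,214.81),s,(126.83,150.17)))
f=lambda pts,o:np.array(pts)/7+np.array(o)-0.5+0.5/7
for n,l in(("vial tip cap top z128.5",(t,[[310,278]],(360,175),128.5)),("rim octagon z81",(t,[[195,105],[330,97],[397,155],[437,385],[375,472],[245,487],[172,425],[143,190]],(360,175),81)),
 ("rack corners z40",(t,[[85,95],[595,168],[578,312],[65,238]],(90,190),40)),
 ("rack corners scene z40",(s,[[82,98],[640,160],[655,268],[78,207]],(345,150),40)),
 ("bores scene z40",(s,[[290,177],[566,208]],(345,150),40)),
 ("bores top z40",(t,[[143,176],[388,212]],(90,190),40))):
    c,p,o,z=l
    P=plane(c,f(p,o),z);print(n);print(P.round(1)[:,:2].tolist(), P.mean(0).round(1))
hsv=cv2.cvtColor(t["img"],cv2.COLOR_RGB2HSV);h,S,v=cv2.split(hsv)
m=((v<45)).astype(np.uint8);m2=np.zeros_like(m);m2[150:225,220:315]=m[150:225,220:315]
cs=max(cv2.findContours(m2,cv2.RETR_EXTERNAL,2)[0],key=cv2.contourArea);r=cv2.minAreaRect(cs);print(r)
P=plane(t,cv2.boxPoints(r),8);print(P.round(1),P.mean(0))
st=get_state()
from scipy.spatial.transform import Rotation as Ro
q=st["tool_rot"];R=Ro.from_quat([q[1],q[2],q[3],q[0]]).as_matrix();print(R.round(3))
c=shot("wrist");Rc=cv2.Rodrigues(np.array(c["rvec"]))[0];print("cam pos",-Rc.T@c["tvec"], Rc[2], R.T@(-Rc.T@c["tvec"]-st["tcp_pos"]))
E
```

```text
vial cap tri (array([ 469.47758566, -340.73990007,  120.62594529]), np.float64(0.3648140503117704))
vial tip cap top z128.5
[[470.0, -339.3]] [ 470.  -339.3  128.5]
rim octagon z81
[[540.8, -311.3], [543.7, -363.4], [521.5, -388.4], [434.8, -399.9], [402.7, -374.7], [397.8, -325.0], [421.1, -298.1], [508.8, -290.2]] [ 471.4 -343.9   81. ]
rack corners z40
[[513.7, 456.0], [484.9, 252.3], [429.6, 257.8], [457.6, 461.8]] [471.5 357.   40. ]
rack corners scene z40
[[428.8, 260.4], [458.2, 464.7], [511.8, 454.5], [485.8, 250.4]] [471.1 357.5  40. ]
bores scene z40
[[469.1, 332.2], [483.0, 430.6]] [476.1 381.4  40. ]
bores top z40
[[481.9, 431.1], [468.0, 332.8]] [474.9 382.   40. ]
((267.9999694824219, 185.49998474121094), (56.99999237060547, 77.99998474121094), 90.0)
[[ 646.3  109.6    8. ]
 [ 645.2 -107.     8. ]
 [ 486.1 -104.3    8. ]
 [ 487.   108.3    8. ]] [566.16750497   1.63767913   8.        ]
[[ 0.92   0.391 -0.   ]
 [ 0.391 -0.92   0.   ]
 [-0.    -0.    -1.   ]]
cam pos [ 319.04553861 -544.40730025  373.26661725] [-0.28817698 -0.12343886 -0.94958774] [  80.78342725    0.87261925 -142.18282554]
```

Both views agree: the vial's cap is at about (470,-340), bore 3 at (482,431) and the pad's centre at (566,2). I'll move above the stack.

carry_out:
  series:
    - [[0.028,0.029,0.0],0.128,0.6]
    - [[0.028,0.029,0.0],0.128,0.6]
    - [[0.028,0.029,0.0],0.128,0.6]
    - [[0.028,0.029,0.0],0.128,0.6]
    - [[0.028,0.029,0.0],0.128,0.6]
    - [[0.028,0.029,0.0],0.128,0.6]
    - [[0.028,0.029,0.0],0.128,0.6]
    - [[0.028,0.029,0.0],0.128,0.6]
    - [[0,0,0],0,0.6]
    - [[0,0,0],0,0.6]
  newtons: 25

```text
time: 1.65
tcp_pos: [468.0, -343.7, 231.2]
tool_rot: [-0.0, 0.757, 0.654, -0.0]
force: [-0.8, -0.3, 0.2]
grip_width: 0.603
```

```bash
python3 - <<'E'
from h import *
c=shot("wrist","w1");s=get_state();print(s["time"],s["tcp_pos"],s["tool_rot"],s["joints"].round(2),s["grip_width"])
np.savez("w1.npz",**{k:np.array(v) for k,v in c.items()})
E
```

```text
1.7 [ 467.5678698  -344.29163821  231.20822285] [ 3.93728953e-06  7.57212278e-01  6.53168734e-01 -4.12445727e-04] [ 0.8   0.36 -0.33  1.69  0.13  1.11  0.29] 0.5993346992518948
```

View pics/w1.png

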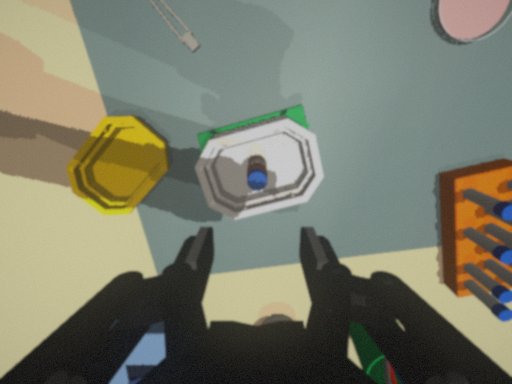

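The wrist view shows the tray at about (260,167), with the vial's cap at (257,180).

```bash
python3 - <<'E'
from h import *
c=dict(np.load("w1.npz"));crop(c,185,95,335,225,"w1c",5)
hsv=cv2.cvtColor(c["img"],cv2.COLOR_RGB2HSV);h,S,v=cv2.split(hsv)
b=[b for b in blobs((h>105)&(h<130)&(S>130)&(v>60),20) if 200<b[0][0]<300 and 150<b[0][1]<200];print(b)
print(plane(c,b[0][0],124))
m=((S<60)&(v>120)).astype(np.uint8);m[:110]=0;m[225:]=0;m[:,:190]=0;m[:,330:]=0
k=max(cv2.findContours(m,cv2.RETR_EXTERNAL,2)[0],key=cv2.contourArea);r=cv2.minAreaRect(k);print(r)
P=plane(c,k.reshape(-1,2),81)[:,:2].astype(np.float32);print(cv2.minAreaRect(P))
E
```

```text
[([257.12, 177.28], [249, 171, 17, 13, 169])]
[[ 470.31327361 -338.91414386  124.        ]]
((259.5, 167.0), (114.0, 139.0), 90.0)
((472.69989013671875, -344.7559814453125), (134.2999725341797, 169.99588012695312), 81.64466094970703)
```

View pics/w1c.png

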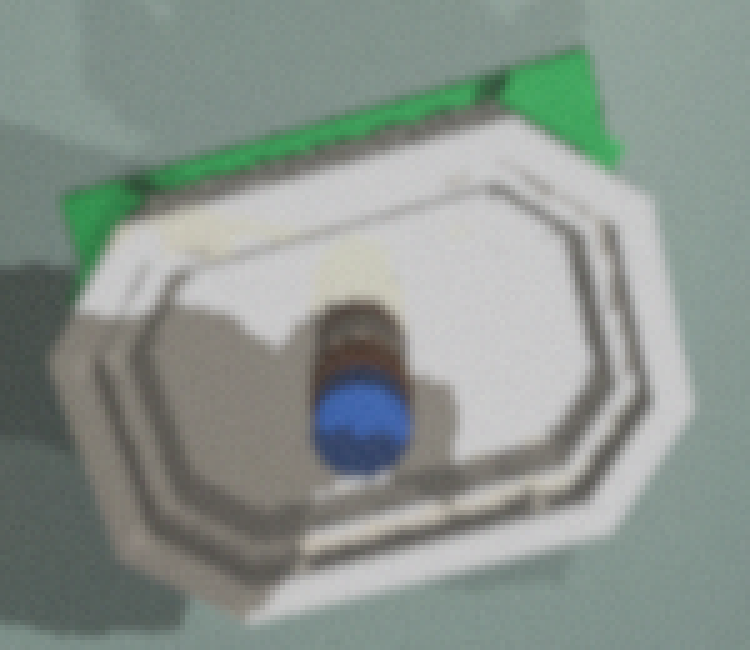

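```bash
python3 - <<'E'
from h import *
c=dict(np.load("w1.npz"))
f=lambda p:np.array(p)/5+[185,95]-np.array([.4,.4])
print("cap mid z120ish top 128.5",plane(c,f([[362,418]]),127),plane(c,f([[311,420],[411,420]]),127))
P=plane(c,f([[128,215],[505,108],[655,192],[693,402],[610,536],[250,624],[122,553],[50,365]]),81)[:,:2]
print(P.round(1))
d=np.roll(P,-1,0)-P;print(np.hypot(*d.T).round(1), np.degrees(np.arctan2(d[:,1],d[:,0])).round(1));print(P.mean(0), ((P+np.roll(P,-1,0))/2).round(1))
E
```

```text
cap mid z120ish top 128.5 [[ 470.18099136 -338.92740448  127.        ]] [[ 460.29759691 -337.88880385  127.        ]
 [ 479.56259815 -340.71526412  127.        ]]
[[ 424.2 -299.3]
 [ 508.6 -288.6]
 [ 539.1 -311.1]
 [ 544.2 -360.1]
 [ 522.5 -390.4]
 [ 433.8 -400.7]
 [ 406.8 -377.8]
 [ 399.9 -330. ]]
[85.1 37.8 49.3 37.3 89.2 35.4 48.3 39.2] [   7.2  -36.4  -84.1 -125.6 -173.4  139.8   98.2   51.7]
[ 472.37301117 -344.74317332] [[ 466.4 -293.9]
 [ 523.9 -299.8]
 [ 541.6 -335.6]
 [ 533.3 -375.2]
 [ 478.1 -395.6]
 [ 420.3 -389.3]
 [ 403.3 -353.9]
 [ 412.  -314.6]]
```

carry_out:
  series:
    - [[0.0025,0.005,-0.02],0,0.6]
    - [[0,0,-0.03],0,0.6]
    - [[0,0,-0.03],0,0.6]
    - [[0,0,-0.03],0,0.6]
    - [[0,0,-0.02],0,0.6]
    - [[0,0,-0.01],0,0.6]
    - [[0,0,0],0,0.6]
    - [[0,0,0],0,0.6]

```text
time: 2.7
tcp_pos: [471.3, -338.8, 92.2]
tool_rot: [0.001, 0.757, 0.654, 0.0]
force: [-0.8, 0.7, 0.3]
grip_width: 0.599
```

```bash
python3 - <<'E'
from h import *
c=shot("wrist","w2");s=get_state();print(s["time"],s["tcp_pos"],s["force"])
E
```

```text
2.75 [ 471.35097089 -338.74949486   92.28693181] [-0.32437683 -0.68578439  0.34031343]
```

View pics/w2.png

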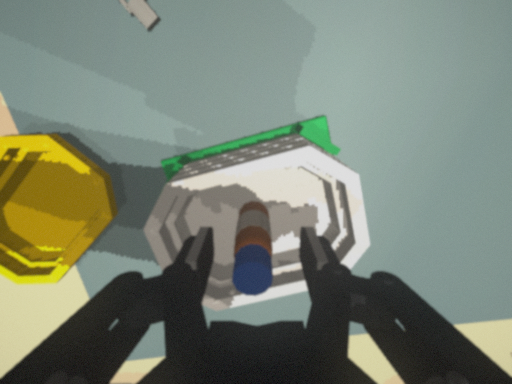

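The cap is at (253,268), centred between the fingers, so I'll close.

carry_out:
  series:
    - [[0,0,0],0,0.4]
    - [[0,0,0],0,0.2]
    - [[0,0,0],0,0.0]
    - [[0,0,0],0,0.0]
    - [[0,0,0],0,0.0]
    - [[0,0,0],0,0.0]
    - [[0,0,0],0,0.0]
  newtons: 30

```text
time: 3.62
tcp_pos: [471.1, -338.4, 91.8]
tool_rot: [0.0, 0.756, 0.654, 0.0]
force: [-2.3, 0.6, 5.8]
grip_width: 0.246
```

carry_out:
  series:
    - [[0,0,0.01],0,0.0]
    - [[0,0,0.02],0,0.0]
    - [[0,0,0.03],0,0.0]
    - [[0,0,0.03],0,0.0]
    - [[0,0,0.02],0,0.0]
    - [[0,0,0],0,0.0]

```text
time: 4.38
tcp_pos: [471.7, -338.6, 203.0]
tool_rot: [0.002, 0.756, 0.654, 0.0]
force: [0.9, 0.6, -0.3]
grip_width: 0.247
```

```bash
python3 - <<'E'
from h import *
c=shot("scene");crop(c,70,80,180,210,"s3",4);s=get_state();print(s["time"],s["tcp_pos"],s["force"],s["grip_width"])
c=shot("wrist","w3")
E
```

```text
4.425 [ 471.05143293 -338.28344035  201.62121423] [-0.26185511  0.41919065 -1.24894599] 0.24974688476124227
```

View pics/s3.png

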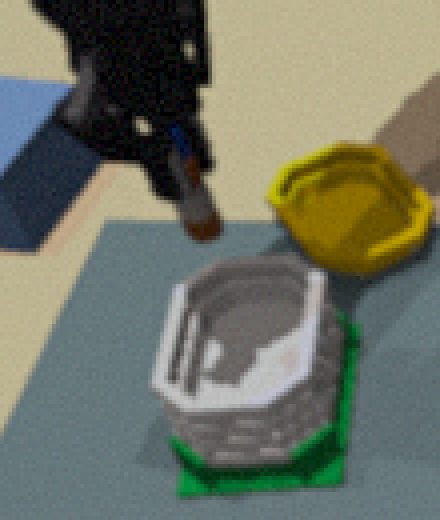

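View pics/w3.png

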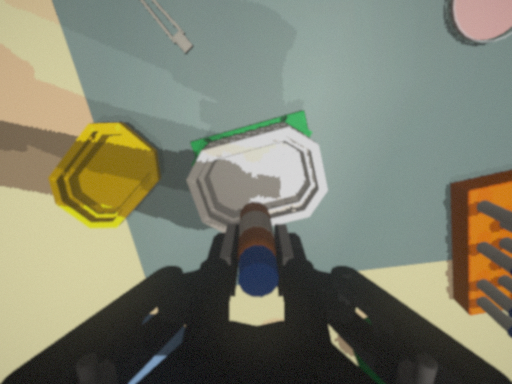

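The vial is held at a width of 0.247 and the tray stayed seated. Next I'll carry it over to bore 3.

carry_out:
  series:
    - [[0,0.02,0],0,0.0]
    - [[0,0.04,0],0,0.0]
    - [[0,0.045,0],0,0.0]
    - [[0,0.045,0],0,0.0]
    - [[0,0.045,0],0,0.0]
    - [[0,0.045,0],0,0.0]
    - [[0,0.045,0],0,0.0]
    - [[0,0.045,0],0,0.0]
    - [[0.001,0.045,0],0,0.0]
    - [[0.001,0.045,0],0,0.0]
    - [[0.001,0.045,0],0,0.0]
    - [[0.001,0.045,0],0,0.0]
    - [[0.001,0.045,0],0,0.0]
    - [[0.001,0.045,0],0,0.0]
    - [[0.001,0.045,0],0,0.0]
    - [[0.001,0.045,0],0,0.0]
    - [[0.001,0.045,0],0,0.0]
    - [[0.001,0.03,0],0,0.0]
    - [[0.001,0.004,0],0,0.0]
    - [[0,0,0],0,0.0]

```text
time: 6.98
tcp_pos: [480.9, 430.5, 200.4]
tool_rot: [0.0, 0.756, 0.654, -0.001]
force: [-0.8, -0.1, -0.7]
grip_width: 0.243
```

```bash
python3 - <<'E'
from h import *
c=shot("wrist","w4");s=get_state();print(s["time"],s["tcp_pos"],s["tool_rot"],s["joints"].round(2),s["grip_width"])
np.savez("w4.npz",**{k:np.array(v) for k,v in c.items()})
c=shot("scene");crop(c,330,60,460,210,"s4",4)
np.savez("s4.npz",**{k:np.array(v) for k,v in c.items()})
E
```

```text
7.025 [481.45775228 429.78582245 200.66547954] [ 3.20927837e-04  7.56534609e-01  6.53953156e-01 -7.42596694e-04] [-0.39  0.55 -0.6   1.55  0.33  1.15 -1.21] 0.24585368581215608
```

View pics/w4.png

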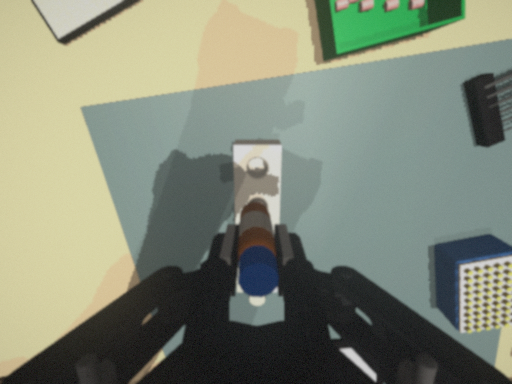

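View pics/s4.png

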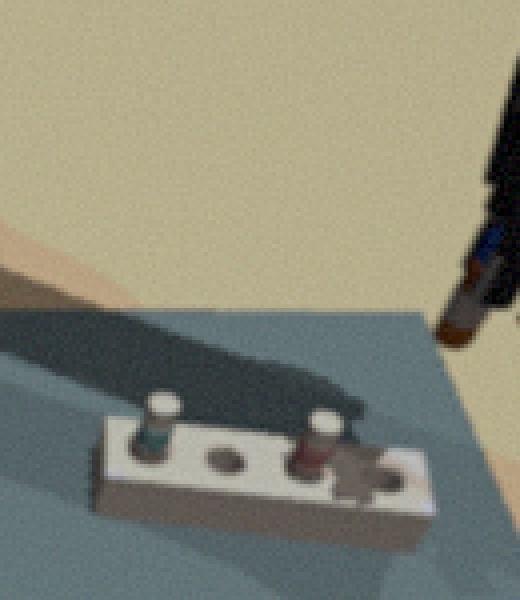

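The wrist view shows bore 3 at about (257,166) near the rack's end, partly in shadow. I'll measure the bore and the held vial.

```bash
python3 - <<'E'
from h import *
c=dict(np.load("w4.npz"));crop(c,205,125,305,310,"w4c",3)
crop(c,225,130,290,185,"w4d",10)
s=dict(np.load("s4.npz"))
T=np.array([481.3,430.1,0.])
for z in (163,163+22,163+75): print(z,proj(c,[[*T[:2],z]]),"scene",(proj(s,[[*T[:2],z]])-[330,60])*4)
print(proj(c,[[482,431,40]]))
E
```

```text
163 [[256.00747071 211.45320557]] scene [[455.8564188  335.99562624]]
185 [[255.99052491 225.16311877]] scene [[471.33445046 307.58975732]]
238 [[255.9260803  277.16556383]] scene [[511.55696312 233.86379805]]
[[256.53854011 167.76326702]]
```

View pics/w4d.png

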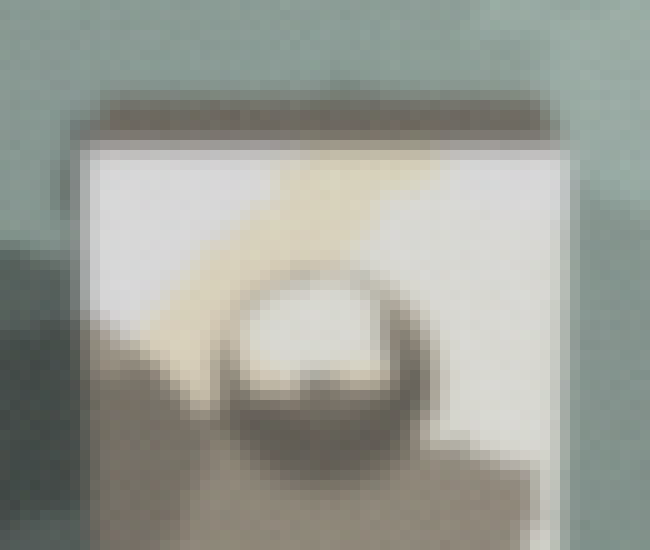

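View pics/w4c.png

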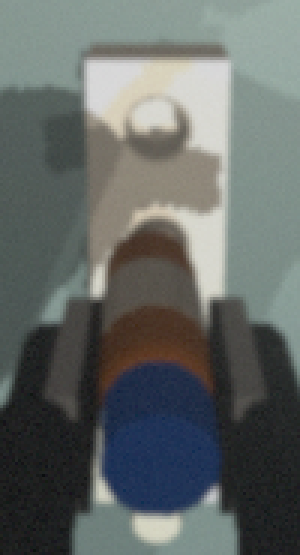

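```bash
python3 - <<'E'
from h import *
c=dict(np.load("w4.npz"))
f=lambda p:np.array(p,float)/10+[224.5,129.5]
print(plane(c,f([[327,374],[82,145],[570,145]]),40))
g=lambda p:np.array(p,float)/3+[204.5,124.5]
# vial bottom ends (crop 3x): body left/right at several rows
# cap top disc
print("cap disc left,right,front at z~238", plane(c,g([[103,450],[220,450],[160,440]]),238))
E
```

```text
[[482.92096566 431.92752888  40.        ]
 [458.97038878 462.69789526  40.        ]
 [514.30439857 454.71290268  40.        ]]
cap disc left,right,front at z~238 [[473.59027336 432.71698639 238.        ]
 [491.66766787 430.10512562 238.        ]
 [482.65591785 433.2628167  238.        ]]
```

carry_out:
  series:
    - [[0.0008,0.001,-0.03],0,0.0]
    - [[0,0,-0.03],0,0.0]
    - [[0,0,-0.03],0,0.0]
    - [[0,0,-0.015],0,0.0]
    - [[0,0,0],0,0.0]
    - [[0,0,0],0,0.0]

```text
time: 7.82
tcp_pos: [483.3, 432.2, 97.6]
tool_rot: [-0.0, 0.757, 0.654, 0.001]
force: [-0.5, -0.0, -0.1]
grip_width: 0.247
```

```bash
python3 - <<'E'
from h import *
for i in range(3):
    c=shot("wrist","w5" if i==0 else None);s=get_state();print(s["time"],s["tcp_pos"])
    if i==0: crop(c,215,125,300,310,"w5c",4)
c=shot("scene");crop(c,350,110,450,210,"s5",6)
c=shot("top");crop(c,90,190,190,250,"t5",7)
E
```

```text
7.875 [483.30750118 432.33442589  97.7521552 ]
7.925 [483.28040665 432.325606    97.71343734]
7.975 [483.17488379 432.25679955  97.54670449]
```

View pics/w5c.png

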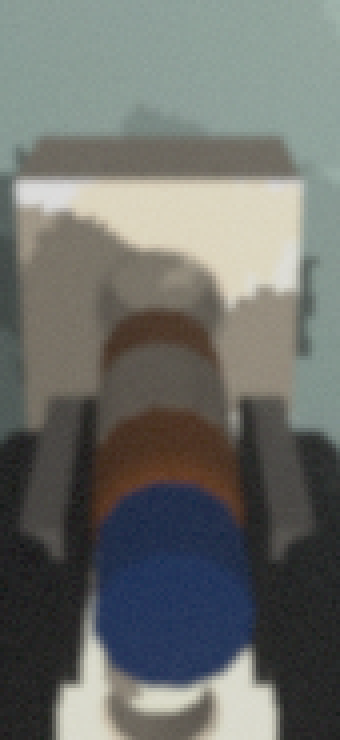

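View pics/s5.png

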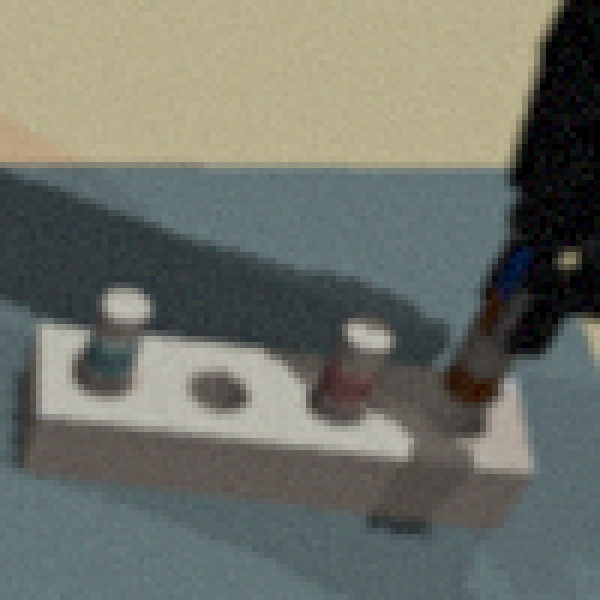

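```bash
python3 - <<'E'
from h import *
s=dict(np.load("s4.npz"))
w=shot("wrist")
for T in((483.2,432.3),(482.5,431.4)):
  for z in (40,57,60,63): print(T,z,"scene",((proj(s,[[*T,z]])-[350,110])*6+3).round(1),"wrist",((proj(w,[[*T,z]])-[215,125])*4+2).round(1))
th=np.linspace(0,2*np.pi,5)[:4]
for z,r in((60,11.25),(40,12.5)):
  P=[[482.5+r*np.cos(a),431.4+r*np.sin(a),z] for a in th]
  print(z,((proj(w,P)-[215,125])*4+2).round(0).tolist(),((proj(s,P)-[350,110])*6+3).round(0).tolist())
E
```

```text
(483.2, 432.3) 40 scene [[459.7 419.1]] wrist [[164.  305.7]]
(483.2, 432.3) 57 scene [[474.  392.9]] wrist [[163.9 339.5]]
(483.2, 432.3) 60 scene [[476.6 388.2]] wrist [[163.9 346. ]]
(483.2, 432.3) 63 scene [[479.2 383.4]] wrist [[163.9 352.7]]
(482.5, 431.4) 40 scene [[457.1 417.8]] wrist [[161.2 310.3]]
(482.5, 431.4) 57 scene [[471.4 391.6]] wrist [[160.9 344.3]]
(482.5, 431.4) 60 scene [[474.  386.9]] wrist [[160.9 350.9]]
(482.5, 431.4) 63 scene [[476.6 382.2]] wrist [[160.8 357.7]]
60 [[221.0, 343.0], [152.0, 295.0], [101.0, 359.0], [170.0, 405.0]] [[481.0, 407.0], [501.0, 387.0], [467.0, 368.0], [447.0, 387.0]]
40 [[222.0, 302.0], [152.0, 253.0], [100.0, 319.0], [170.0, 366.0]] [[465.0, 440.0], [487.0, 418.0], [449.0, 396.0], [428.0, 417.0]]
```

```bash
python3 - <<'E'
from h import *
for n,(x0,y0,x1,y1) in(("scene",(405,140,445,195)),("wrist",(225,180,290,230))):
    a=np.mean([capture(n)["img"].astype(float) for _ in range(4)],0)
    a=np.clip(a*1.5,0,255).astype(np.uint8)[y0:y1,x0:x1,::-1]
    cv2.imwrite(f"pics/x_{n}.png",cv2.resize(a,None,fx=10,fy=10,interpolation=cv2.INTER_NEAREST))
E
```

```text
(no output)
```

View pics/x_scene.png

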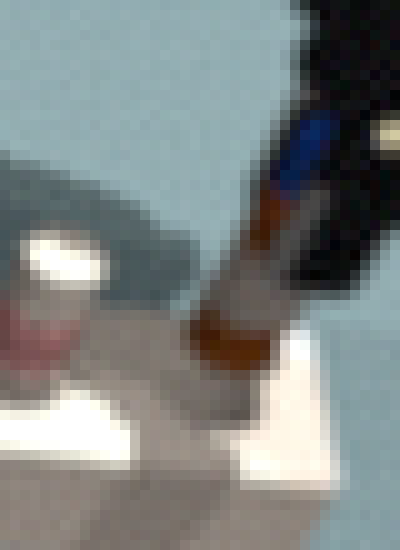

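View pics/x_wrist.png

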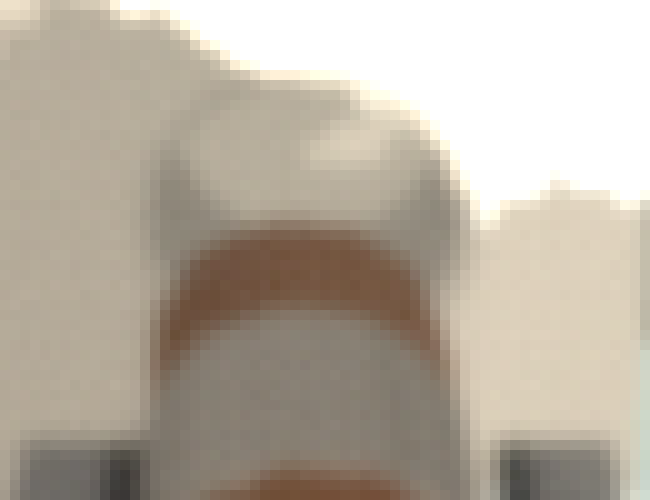

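```bash
python3 - <<'E'
from h import *
w=shot("wrist")
a=np.mean([capture("wrist")["img"].astype(float) for _ in range(4)],0)
b=np.clip(a*1.7,0,255).astype(np.uint8)[235:305,225:295,::-1]
cv2.imwrite("pics/x_cap.png",cv2.resize(b,None,fx=8,fy=8,interpolation=cv2.INTER_NEAREST))
T=(483.2,432.3)
th=np.linspace(0,2*np.pi,73)
for z,r in((59.2,11.25),(59.2+75,10),(59.2+58,10)):
  P=np.array([[T[0]+r*np.cos(q),T[1]+r*np.sin(q),z] for q in th]);p=proj(w,P)
  print(z,p.min(0),p.max(0), proj(w,[[T[0],T[1]+1,z]])-proj(w,[[*T,z]]))
  if z>60: print((p.min(0)-[225,235])*8+4,(p.max(0)-[225,235])*8+4)
E
```

```text
59.2 [240.62253405 196.30543792] [271.12704308 224.33610175] [[-0.19578516 -1.23481035]]
134.2 [234.49191369 257.4145533 ] [277.26249143 293.50891176] [[-0.30895876 -1.78960446]]
[ 79.93530955 183.31642641] [422.09993143 472.07129407]
117.2 [236.97027762 238.48427237] [274.78285354 271.27936847] [[-0.27311599 -1.62585919]]
[99.76222093 31.87417894] [402.26282835 294.23494774]
```

View pics/x_cap.png

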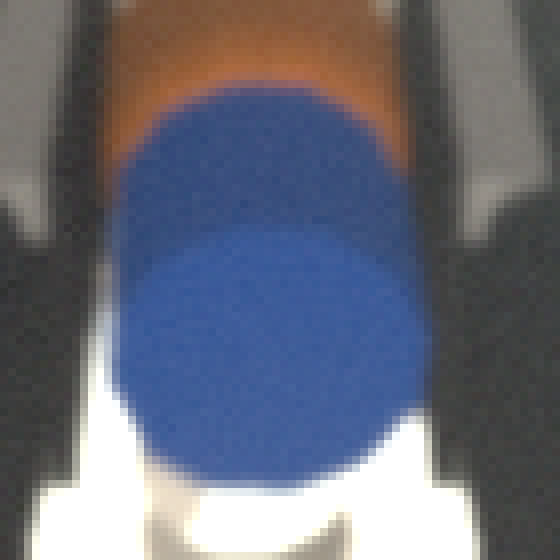

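```bash
python3 - <<'E'
from h import *
for n in("w2","w5"):
    im=cv2.imread(f"pics/{n}.png")[:,:,::-1].copy()
    hsv=cv2.cvtColor(im,cv2.COLOR_RGB2HSV);h,S,v=cv2.split(hsv)
    b=[b for b in blobs((h>105)&(h<130)&(S>130)&(v>40),200)];print(n,b)
    b=np.clip(im[235:305,225:295,::-1]*1.7,0,255).astype(np.uint8)
    cv2.imwrite(f"pics/x_{n}.png",cv2.resize(b,None,fx=8,fy=8,interpolation=cv2.INTER_NEAREST))
w=shot("wrist");s=get_state();T=s["tcp_pos"]
# relative prediction for w2: TCP (471.3,-338.8,92.2), vial top (470.1,-339.5,128.5)
off=np.array([470.1,-339.5,128.5])-np.array([471.3,-338.8,92.2])
C=T+off
th=np.linspace(0,2*np.pi,73)
for dz,r in((0,10),(-17,10)):
  P=np.array([C+[r*np.cos(q),r*np.sin(q),dz] for q in th]);p=proj(w,P);print(dz,p.min(0),p.max(0))
E
```

```text
w2 [([246.5, 276.83], [234, 263, 28, 30, 408])]
w5 [([257.56, 272.16], [240, 248, 38, 47, 1306])]
0 [231.61523005 258.1100104 ] [273.70128541 293.61033365]
-17 [234.38679764 239.37276397] [271.66314448 271.67742876]
```

View pics/x_w2.png

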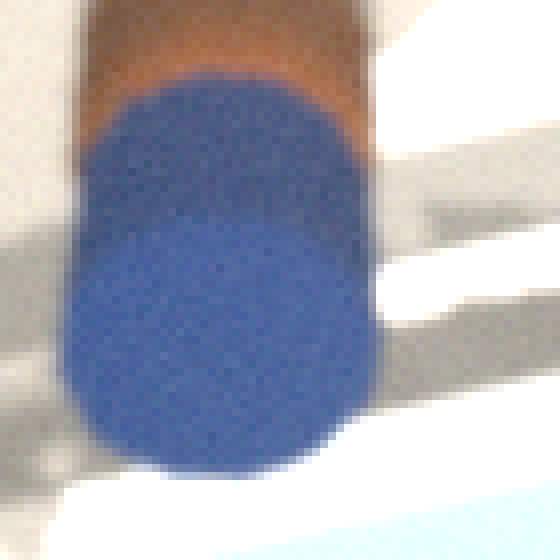

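carry_out:
  series:
    - [[0,0,-0.01],0,0.0]
    - [[0,0,-0.005],0,0.0]
    - [[0,0,0],0,0.0]
    - [[0,0,0],0,0.0]

```text
time: 9.32
tcp_pos: [482.7, 431.9, 81.3]
tool_rot: [-0.0, 0.756, 0.654, -0.0]
force: [0.7, -1.0, 0.0]
grip_width: 0.245
```

```bash
cat > lk.py <<'E'
from h import *
import sys
k=sys.argv[1]
for n,(x0,y0,x1,y1) in(("scene",(405,140,445,195)),("wrist",(225,170,290,240))):
    a=np.mean([capture(n)["img"].astype(float) for _ in range(3)],0)
    a=np.clip(a*1.5,0,255).astype(np.uint8)[y0:y1,x0:x1,::-1]
    cv2.imwrite(f"pics/{k}_{n}.png",cv2.resize(a,None,fx=8,fy=8,interpolation=cv2.INTER_CUBIC))
s=get_state();print(s["time"],s["tcp_pos"],s["force"],s["moment"],s["grip_width"])
E
python3 lk.py y1
```

```text
9.625 [482.7904902  431.84235551  81.47788225] [-0.35645533 -0.48870075 -0.74002325] [-0.04613231  0.02794969  0.00883086] 0.244119710347737
```

View pics/y1_scene.png

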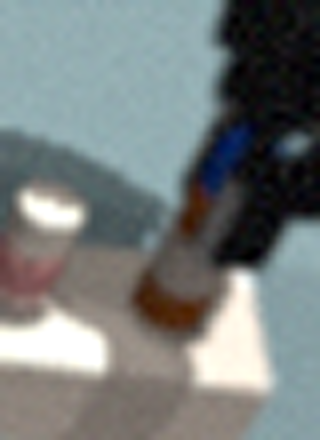

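View pics/y1_wrist.png

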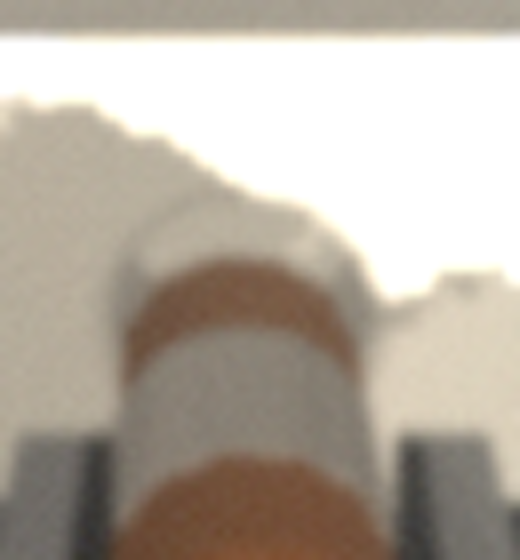

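carry_out:
  series:
    - [[0.0003,0.0005,0],0,0.0]
    - [[0,0,-0.003],0,0.0]
    - [[0,0,-0.003],0,0.0]
    - [[0,0,-0.002],0,0.0]
    - [[0,0,0],0,0.0]

```text
time: 10.25
tcp_pos: [482.9, 432.4, 73.1]
tool_rot: [-0.0, 0.756, 0.654, -0.0]
force: [0.2, 1.1, -1.3]
grip_width: 0.246
```

```bash
python3 lk.py y2
```

```text
10.55 [482.94765223 432.35276691  73.33147985] [-1.24307288  1.96460399 -1.01735411] [ 0.3431657  -0.01136678  0.00318474] 0.2485462779675661
```

View pics/y2_scene.png

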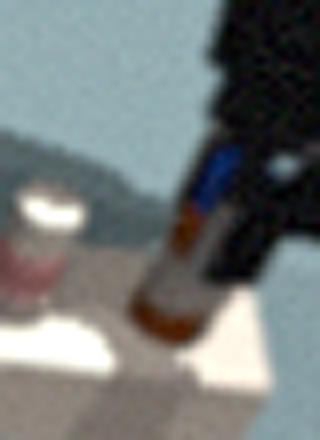

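View pics/y2_wrist.png

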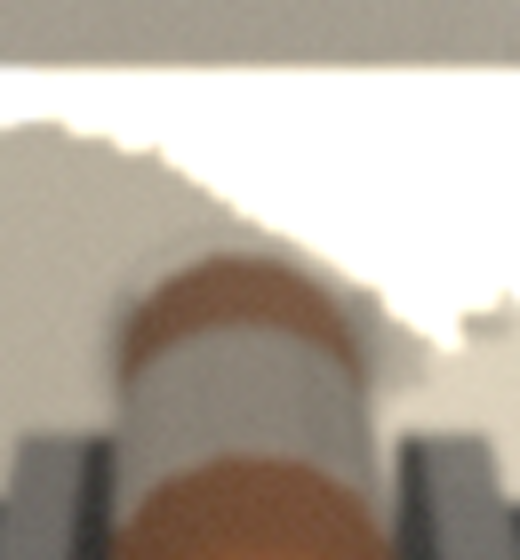

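A side force of +2 N in y shows the vial resting on the bore's -y edge, as the wrist view suggested. I'll shift it +y.

carry_out:
  series:
    - [[0,0,0.002],0,0.0]
    - [[0,0.0018,0],0,0.0]
    - [[0,0,-0.002],0,0.0]
    - [[0,0,-0.002],0,0.0]
    - [[0,0,0],0,0.0]

```text
time: 11.18
tcp_pos: [482.9, 433.8, 71.0]
tool_rot: [0.0, 0.756, 0.654, -0.0]
force: [-0.7, -0.2, -0.7]
grip_width: 0.247
```

```bash
python3 lk.py y3
```

```text
11.475 [483.03103692 434.09363063  71.36486497] [-0.39391359  0.69931342  0.14855216] [-0.03730721  0.01594048 -0.02568061] 0.24485134289580054
```

View pics/y3_wrist.png

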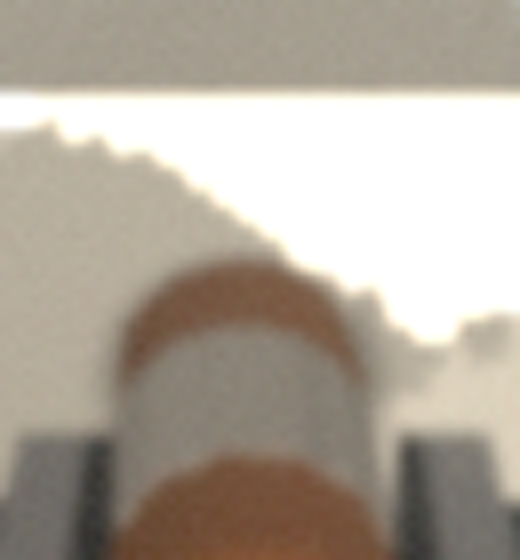

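It's aligned and free of force, with the lower band starting to disappear. I'll lower it further.

carry_out:
  series:
    - [[0,0,-0.003],0,0.0]
    - [[0,0,-0.003],0,0.0]
    - [[0,0,-0.003],0,0.0]
    - [[0,0,0],0,0.0]

```text
time: 11.98
tcp_pos: [482.8, 433.9, 61.9]
tool_rot: [0.0, 0.756, 0.654, -0.0]
force: [1.1, -0.4, -0.2]
grip_width: 0.25
```

```bash
python3 lk.py y4
```

```text
12.275 [483.06257343 434.17058261  62.44444543] [0.04735432 0.17330179 0.45382025] [ 0.04372808 -0.01168892 -0.00824256] 0.24650742939745807
```

View pics/y4_wrist.png

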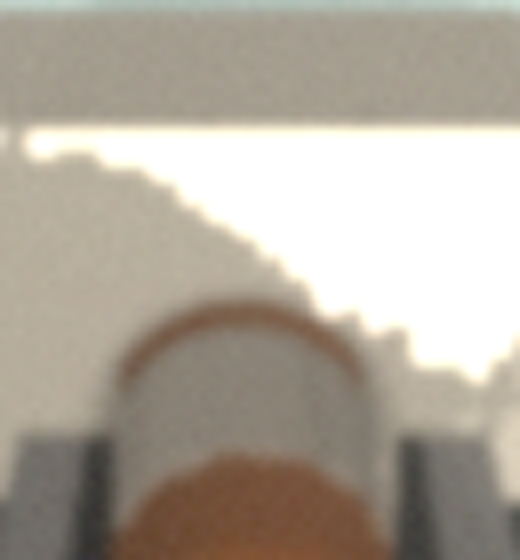

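carry_out:
  series:
    - [[0,0,-0.003],0,0.0]
    - [[0,0,-0.003],0,0.0]
    - [[0,0,-0.002],0,0.0]
    - [[0,0,0],0,0.0]

```text
time: 12.78
tcp_pos: [482.9, 434.0, 54.0]
tool_rot: [-0.0, 0.756, 0.654, -0.0]
force: [-0.2, -0.4, -0.4]
grip_width: 0.245
```

```bash
python3 lk.py y5
```

```text
13.075 [483.04999431 434.10478517  54.38738055] [-1.20284571  0.16700575 -0.72887851] [ 0.01113905  0.02220043 -0.01091874] 0.2453465906705741
```

carry_out:
  series:
    - [[0,0,-0.002],0,0.0]
    - [[0,0,-0.002],0,0.0]
    - [[0,0,-0.001],0,0.0]
    - [[0,0,0],0,0.0]

```text
time: 13.58
tcp_pos: [483.0, 434.0, 49.1]
tool_rot: [0.0, 0.756, 0.654, -0.0]
force: [-0.1, -0.4, -0.8]
grip_width: 0.248
```

```bash
python3 lk.py y6
```

```text
13.875 [483.03814892 434.10471852  49.37542435] [ 0.12837927 -0.10137461 -1.02169839] [-0.02985663 -0.03980885  0.01419417] 0.24941987273743954
```

View pics/y6_scene.png

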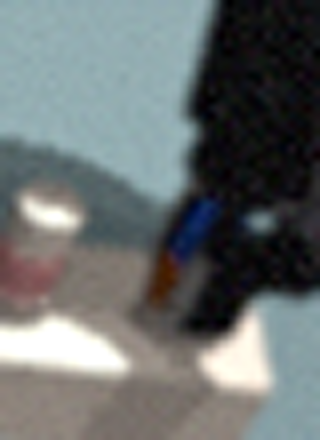

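View pics/y6_wrist.png

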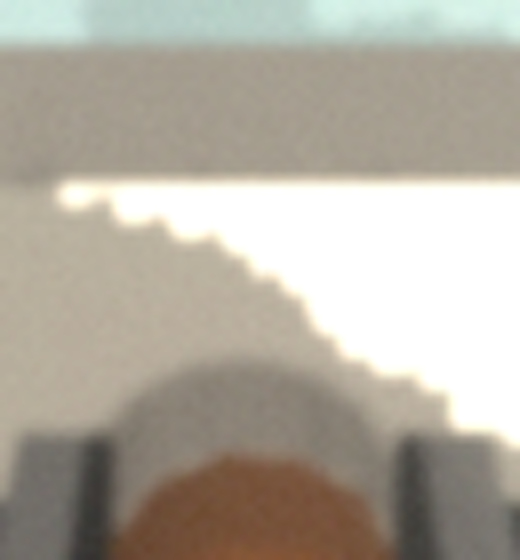

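carry_out:
  series:
    - [[0,0,-0.001],0,0.0]
    - [[0,0,-0.001],0,0.0]
    - [[0,0,0],0,0.0]

```text
time: 14.25
tcp_pos: [483.2, 434.6, 48.4]
tool_rot: [0.0, 0.756, 0.654, 0.001]
force: [-1.5, -1.8, 7.4]
grip_width: 0.242
```

```bash
python3 - <<'E'
from h import *
for _ in range(4):
    capture("top");s=get_state();print(s["time"],s["tcp_pos"].round(1),s["force"].round(2),s["moment"].round(3))
E
```

```text
14.3 [483.2 434.6  48.4] [-1.39 -0.51  6.17] [-0.267  0.321 -0.017]
14.35 [483.2 434.6  48.4] [-1.55 -0.86  6.51] [-0.337  0.322 -0.051]
14.4 [483.1 434.6  48.4] [-0.99 -1.27  6.72] [-0.318  0.309  0.033]
14.45 [483.2 434.6  48.4] [-1.63 -0.34  6.55] [-0.281  0.358  0.066]
```

The bottom was reached at the predicted height (TCP 48.4, +6.5 N). I'll release and rise.

carry_out:
  series:
    - [[0,0,0],0,0.35]
    - [[0,0,0],0,0.5]
    - [[0,0,0],0,0.5]
    - [[0,0,0.015],0,0.5]
    - [[0,0,0.03],0,0.5]
    - [[0,0,0.03],0,0.5]
    - [[0,0,0.03],0,0.5]
    - [[0,0,0.03],0,0.5]
    - [[0,0,0],0,0.5]

```text
time: 15.58
tcp_pos: [483.9, 435.5, 186.2]
tool_rot: [-0.0, 0.756, 0.654, 0.003]
force: [1.3, 1.0, 0.3]
grip_width: 0.503
```

```bash
python3 - <<'E'
from h import *
c=shot("scene");crop(c,345,130,445,205,"s7",7)
w=shot("wrist","w7");s=get_state();print(s["time"],s["tcp_pos"],s["joints"].round(2))
E
```

```text
15.675 [483.05245121 434.04244519 182.98720973] [-0.4   0.57 -0.6   1.56  0.34  1.12 -1.22]
```

View pics/s7.png

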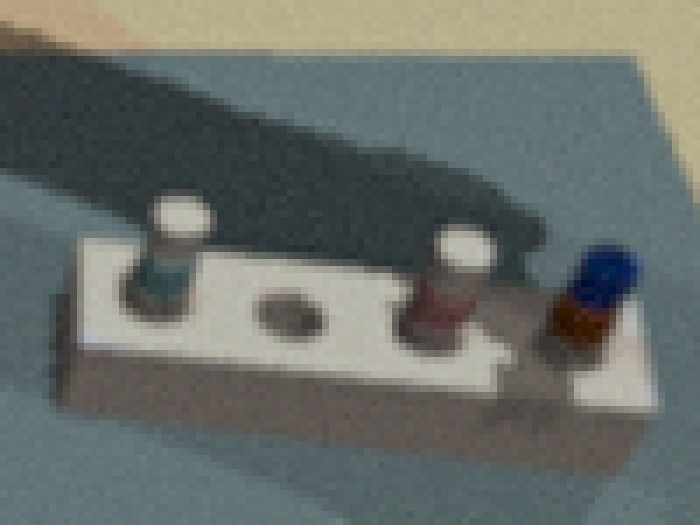

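View pics/w7.png

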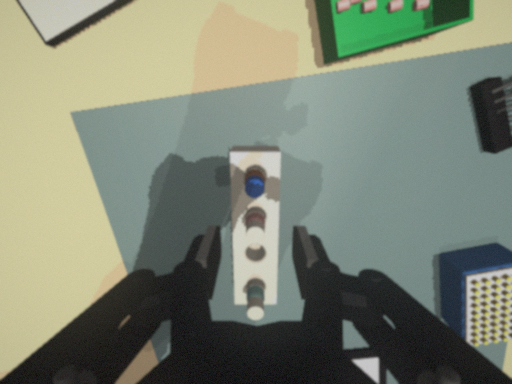

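The vial stands in bore 3 at the same height as its neighbours. Now I'll go above the tray's near corner, at about (415,-317), with the jaws along -38°.

carry_out:
  series:
    - [[-0.004,-0.025,0.01],0,0.5]
    - [[-0.004,-0.044,0.01],-0.032,0.5]
    - [[-0.004,-0.044,0],-0.032,0.5]
    - [[-0.004,-0.044,0],-0.032,0.5]
    - [[-0.004,-0.044,0],-0.032,0.5]
    - [[-0.004,-0.044,0],-0.032,0.5]
    - [[-0.004,-0.044,0],-0.032,0.5]
    - [[-0.004,-0.044,0],-0.032,0.5]
    - [[-0.004,-0.044,0],-0.032,0.5]
    - [[-0.004,-0.044,0],-0.032,0.5]
    - [[-0.004,-0.044,0],-0.032,0.5]
    - [[-0.004,-0.044,0],-0.032,0.5]
    - [[-0.004,-0.044,0],-0.032,0.5]
    - [[-0.004,-0.044,0],-0.032,0.4]
    - [[-0.004,-0.044,0],-0.032,0.4]
    - [[-0.004,-0.044,0],-0.032,0.4]
    - [[-0.004,-0.044,0],-0.038,0.4]
    - [[0,-0.02,0],0,0.4]
    - [[0,-0.002,0],0,0.4]
    - [[0,0,0],0,0.4]

```text
time: 18.18
tcp_pos: [415.4, -315.3, 202.0]
tool_rot: [-0.001, 0.898, 0.439, 0.0]
force: [0.4, -0.8, 0.0]
grip_width: 0.402
```

```bash
python3 - <<'E'
from h import *
w=shot("wrist","w8");s=get_state();print(s["time"],s["tcp_pos"],s["tool_rot"],s["joints"].round(2))
np.savez("w8.npz",**{k:np.array(v) for k,v in w.items()})
crop(w,150,100,330,260,"w8c",4)
E
```

```text
18.225 [ 415.46627784 -315.12798829  202.1489391 ] [-4.45177020e-04  8.98211582e-01  4.39563123e-01  1.30799901e-04] [ 0.73  0.28 -0.21  1.87  0.07  1.   -0.17]
```

View pics/w8.png

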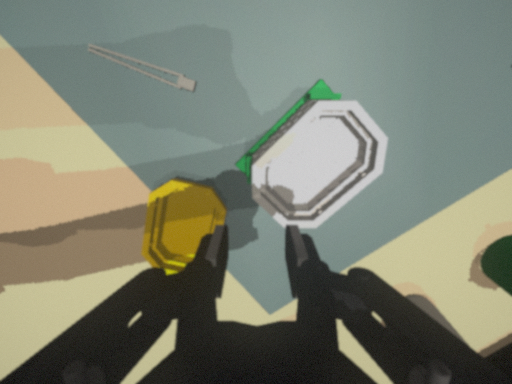

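View pics/w8c.png

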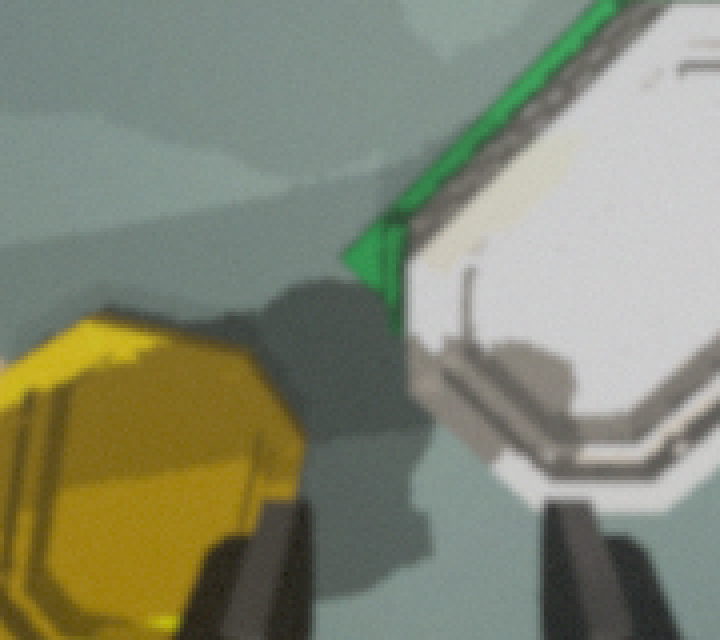

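```bash
python3 - <<'E'
from h import *
w=dict(np.load("w8.npz"))
f=lambda p:np.array(p,float)/4+[149.6,99.6]
P=plane(w,f([[408,255],[408,392],[532,510],[668,510]]),81);print(P.round(1));m=P[:2].mean(0);print(m, np.hypot(*(P[1]-P[0])[:2]))
d=(P[1]-P[0])[:2];d/=np.hypot(*d);n=np.array([-d[1],d[0]]);print(np.degrees(np.arctan2(n[1],n[0])),m[:2]+4.5*n,m[:2]-4.5*n)
for x in ((415.5,-315.1),): print((proj(w,[[*x,z] for z in(81,60)])-[150,100])*4+2)
E
```

```text
[[ 422.5 -299.9   81. ]
 [ 399.4 -329.3   81. ]
 [ 404.9 -377.8   81. ]
 [ 434.6 -400.8   81. ]]
[ 410.95360119 -314.64499984   81.        ] 37.39035537060354
-38.14533929155144 [ 414.49261046 -317.42446264] [ 407.41459193 -311.86553705]
[[423.24100933 316.43735118]
 [423.4741151  294.51189595]]
```

carry_out:
  series:
    - [[-0.001,-0.002,-0.02],0,0.4]
    - [[0,0,-0.035],0,0.4]
    - [[0,0,-0.035],0,0.4]
    - [[0,0,-0.017],0,0.4]
    - [[0,0,0],0,0.4]
    - [[0,0,0],0,0.4]

```text
time: 18.98
tcp_pos: [414.9, -319.1, 96.5]
tool_rot: [0.001, 0.899, 0.439, 0.0]
force: [-0.2, -0.3, 0.2]
grip_width: 0.401
```

```bash
python3 - <<'E'
from h import *
w=shot("wrist");s=get_state();print(s["time"],s["tcp_pos"])
crop(w,180,150,330,300,"w9",4)
T=s["tcp_pos"];print((proj(w,[[T[0],T[1],z] for z in(81,73)])-[180,150])*4+2)
E
```

```text
19.025 [ 414.89882726 -319.26253744   96.61218655]
[[301.5589217  304.12900651]
 [301.64276133 282.78317345]]
```

View pics/w9.png

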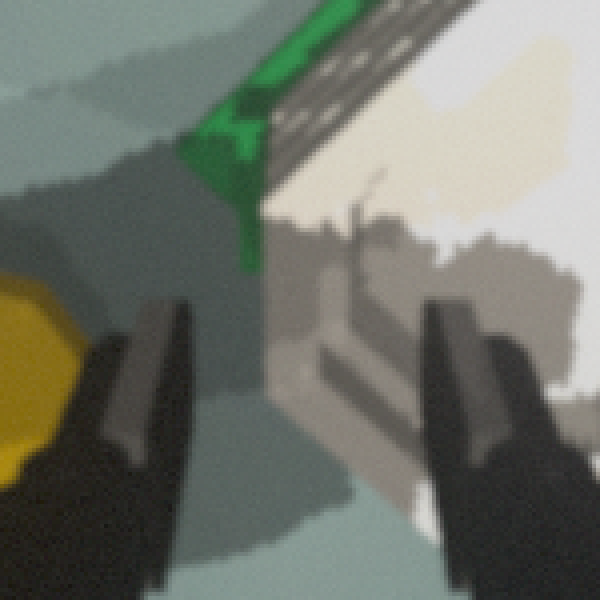

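The rim's centre line is at column 288 and the TCP at 301, so I'll shift 2.5 mm outward and go down.

carry_out:
  series:
    - [[-0.002,0.0015,-0.005],0,0.4]
    - [[0,0,-0.01],0,0.4]
    - [[0,0,-0.0085],0,0.4]
    - [[0,0,0],0,0.4]
    - [[0,0,0],0,0.4]

```text
time: 19.65
tcp_pos: [412.0, -317.4, 71.7]
tool_rot: [-0.0, 0.899, 0.438, -0.0]
force: [0.5, 0.6, 0.1]
grip_width: 0.401
```

```bash
python3 - <<'E'
from h import *
w=shot("wrist");s=get_state();print(s["time"],s["tcp_pos"],s["force"])
crop(w,180,150,330,300,"w10",4)
T=s["tcp_pos"];print((proj(w,[[T[0],T[1],z] for z in(81,73)])-[180,150])*4+2)
c=shot("scene");crop(c,70,100,180,210,"s10",6)
E
```

```text
19.7 [ 412.12705597 -317.50019578   71.84226743] [-0.59575364 -0.28091326  0.2808193 ]
[[300.93877573 383.15400638]
 [301.16969197 354.83169938]]
```

View pics/w10.png

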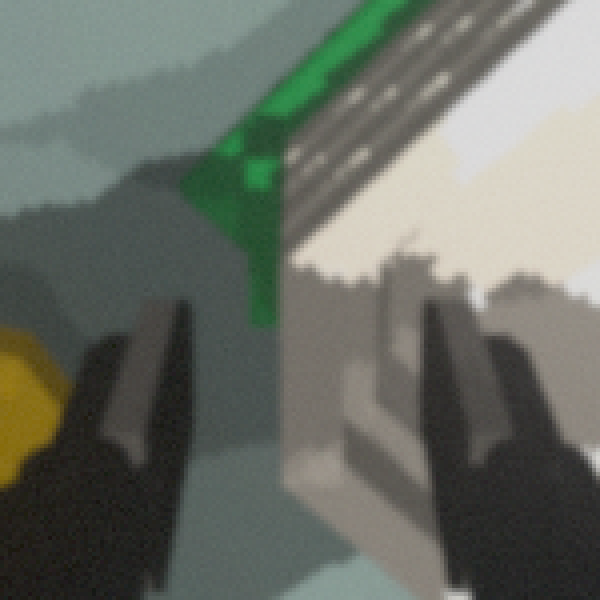

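View pics/s10.png

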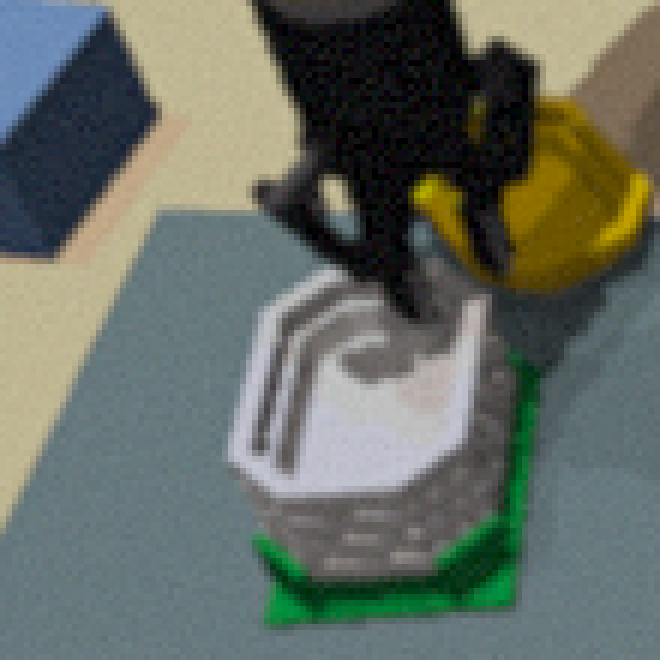

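The fingers straddle the rim with their tips about 8 to 9 mm below its top. I'll close gently.

carry_out:
  series:
    - [[0.001,-0.0005,0.0005],0,0.3]
    - [[0,0,0],0,0.2]
    - [[0,0,0],0,0.1]
    - [[0,0,0],0,0.0]
    - [[0,0,0],0,0.0]
    - [[0,0,0],0,0.0]
    - [[0,0,0],0,0.0]
  newtons: 25

```text
time: 20.62
tcp_pos: [413.1, -318.0, 72.4]
tool_rot: [0.0, 0.899, 0.438, 0.0]
force: [-0.0, 0.4, 3.2]
grip_width: 0.098
```

```bash
python3 - <<'E'
from h import *
w=shot("wrist");s=get_state();print(s["time"],s["tcp_pos"],s["force"],s["moment"],s["grip_width"])
crop(w,180,150,330,300,"w11",4)
E
```

```text
20.675 [ 413.08298901 -317.97285607   72.40661641] [-0.30218413  0.44145512  3.1930018 ] [ 0.05203251  0.08463374 -0.03791837] 0.09681608993077072
```

View pics/w11.png

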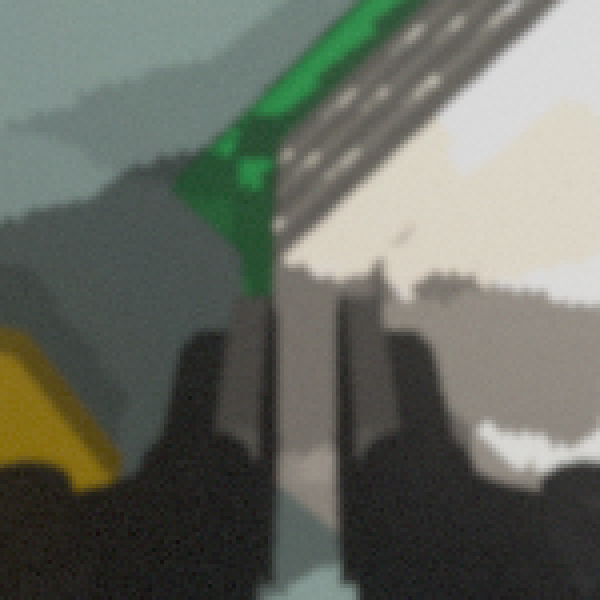

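The rim is pinched at about 8 to 9 mm, the rim's width. Now I'll peel slowly.

carry_out:
  series:
    - [[0,0,0.002],0,0.0]
    - [[0,0,0.002],0,0.0]
    - [[0,0,0.002],0,0.0]
    - [[0,0,0],0,0.0]

```text
time: 21.18
tcp_pos: [412.6, -317.9, 78.2]
tool_rot: [-0.0, 0.899, 0.438, -0.0]
force: [0.0, -0.1, -2.7]
grip_width: 0.091
```

```bash
python3 - <<'E'
from h import *
s=get_state();print(s["time"],s["tcp_pos"],s["force"],s["moment"],s["grip_width"])
c=shot("scene");crop(c,70,100,180,210,"s12",6)
E
```

```text
21.175 [ 412.57525583 -317.86131211   78.21815429] [ 0.0494165  -0.07197723 -2.66055718] [-0.04315836  0.23712166 -0.02036675] 0.09135202536193861
```

View pics/s12.png

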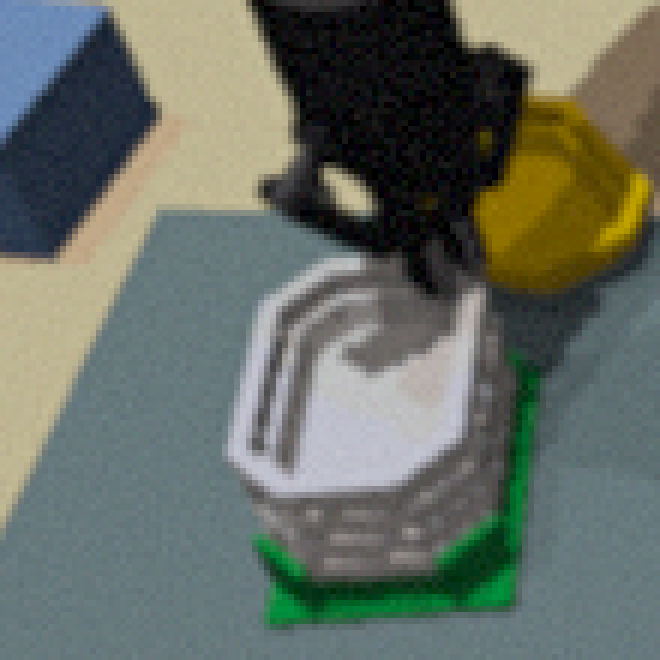

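The tray is tilting as intended at 2.7 N. I'll continue.

carry_out:
  series:
    - [[0,0,0.002],0,0.0]
    - [[0,0,0.002],0,0.0]
    - [[0,0,0.002],0,0.0]
    - [[0,0,0],0,0.0]

```text
time: 21.72
tcp_pos: [413.1, -317.2, 84.5]
tool_rot: [-0.0, 0.899, 0.439, 0.0]
force: [-0.1, 3.5, -1.5]
grip_width: 0.099
```

```bash
python3 - <<'E'
from h import *
s=get_state();print(s["time"],s["tcp_pos"],s["force"],s["moment"],s["grip_width"])
c=shot("scene");crop(c,70,100,180,210,"s13",6)
E
```

```text
21.725 [ 413.10813816 -317.16656271   84.46528711] [-0.11978902  3.49938536 -1.46578008] [0.78705389 0.15836575 0.12438482] 0.0987221940525518
```

View pics/s13.png

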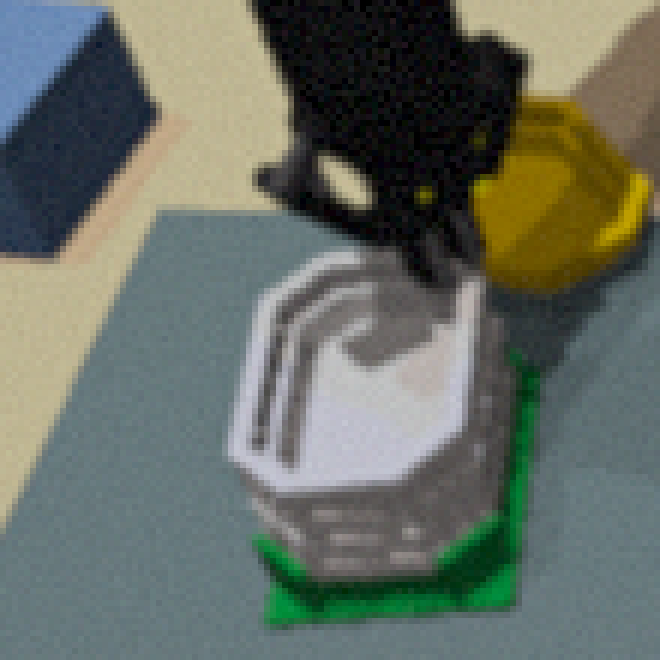

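carry_out:
  series:
    - [[0,0,0.002],0,0.0]
    - [[0,0,0.002],0,0.0]
    - [[0,0,0],0,0.0]
    - [[0,0,0],0,0.0]

```text
time: 22.28
tcp_pos: [413.2, -318.4, 88.5]
tool_rot: [0.0, 0.899, 0.438, 0.0]
force: [-0.1, -0.2, -1.1]
grip_width: 0.091
```

```bash
python3 - <<'E'
from h import *
s=get_state();print(s["time"],s["tcp_pos"],s["force"],s["moment"],s["grip_width"])
c=shot("scene");crop(c,90,130,170,210,"s14",8)
c=shot("top");crop(c,360,175,460,260,"t14",7)
c=shot("wrist","w14");
E
```

```text
22.275 [ 413.15892343 -318.3816574    88.52758536] [-0.07117166 -0.2499863  -1.09016783] [0.01187032 0.0401827  0.01978389] 0.09133482202262938
```

View pics/s14.png

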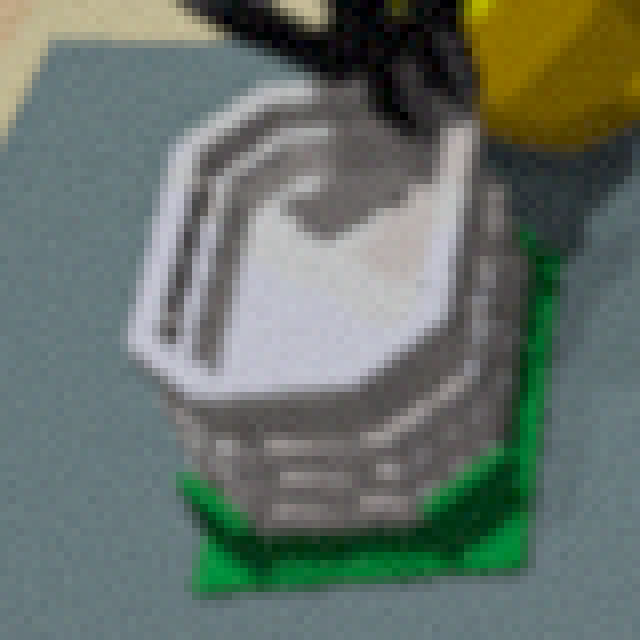

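View pics/t14.png

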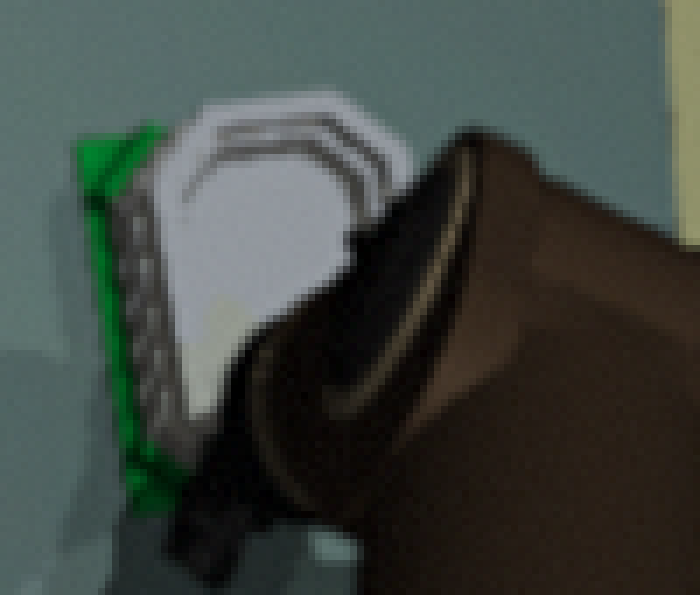

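View pics/w14.png

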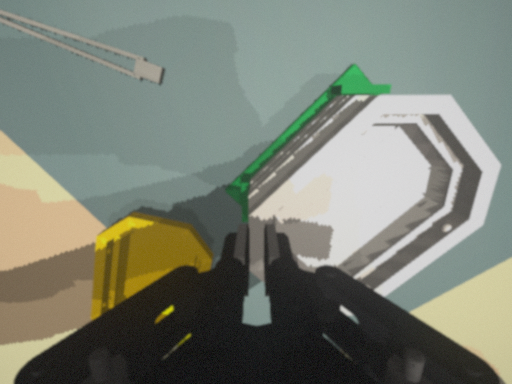

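```bash
python3 - <<'E'
from h import *
t=shot("top");s=shot("scene")
for nm,ft,fs,ot,os_,ks in (("before",[[330,97],[397,155]],[[150,365],[92,325]],(360,175),(95,130),7),("after",[[346,93],[412,152]],[[185,400],[130,348]],(360,175),(90,130),8)):
    for a,b in zip(ft,fs):
        P,e=tri(t,np.array(a)/7+ot-.5,s,np.array(b)/ks+os_-.5);print(nm,P.round(1),round(e,1))
E
```

```text
before [ 543.1 -361.2   82.8] 3.0
before [ 521.8 -388.3   79.9] 0.5
after [ 543.4 -365.8   91.2] 1.5
after [ 521.2 -390.4   90.2] 1.7
```

Triangulation puts the far corner about 9 mm up, so the tray came wholly free between +12 and +16 mm. Whether the tilt condition held long enough is marginal. I'll lower the tray back and repeat the peel in smaller steps.

carry_out:
  series:
    - [[0,0,-0.003],0,0.0]
    - [[0,0,-0.003],0,0.0]
    - [[0,0,-0.003],0,0.0]
    - [[0,0,0],0,0.0]

```text
time: 23.02
tcp_pos: [413.0, -317.8, 79.2]
tool_rot: [-0.0, 0.899, 0.439, -0.0]
force: [-1.2, 0.4, 2.4]
grip_width: 0.096
```

```bash
cat > lk2.py <<'E'
from h import *
import sys
k=sys.argv[1]
f=[]
for _ in range(4):
    s=get_state();f.append(np.r_[s["force"],s["moment"]]);c=capture("scene")
s=get_state();print(s["time"],s["tcp_pos"].round(1),np.mean(f,0).round(2),round(s["grip_width"],3))
crop(c,90,130,170,210,k,8)
crop(capture("top"),360,175,430,230,k+"t",10)
E
python3 lk2.py s15
```

```text
23.225 [ 413.  -317.8   79.3] [-1.22  1.03  2.25  0.16  0.13 -0.01] 0.094
```

View pics/s15.png

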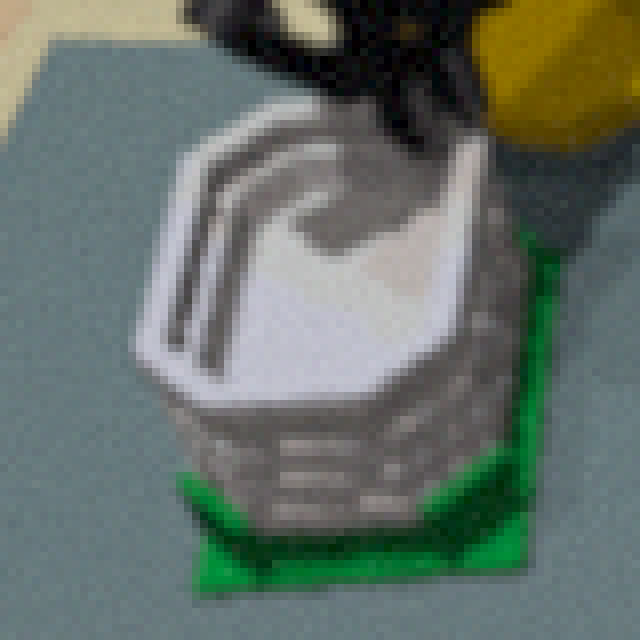

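carry_out:
  series:
    - [[0,0,-0.002],0,0.0]
    - [[0,0,-0.002],0,0.0]
    - [[0,0,0],0,0.0]

```text
time: 23.65
tcp_pos: [413.2, -317.9, 75.3]
tool_rot: [0.0, 0.899, 0.438, 0.0]
force: [-0.7, 1.5, 2.0]
grip_width: 0.095
```

```bash
python3 lk2.py s16
```

```text
23.85 [ 413.2 -318.    75.4] [-1.03  1.39  2.62  0.05 -0.06 -0.06] 0.094
```

View pics/s16.png

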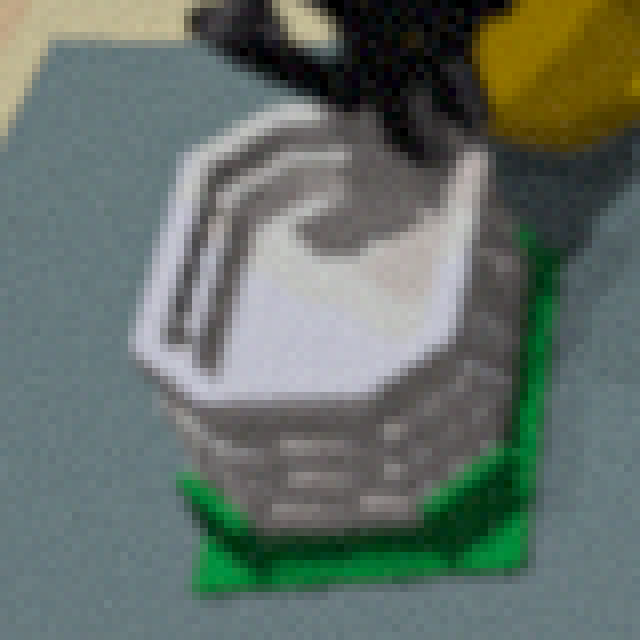

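View pics/s16t.png

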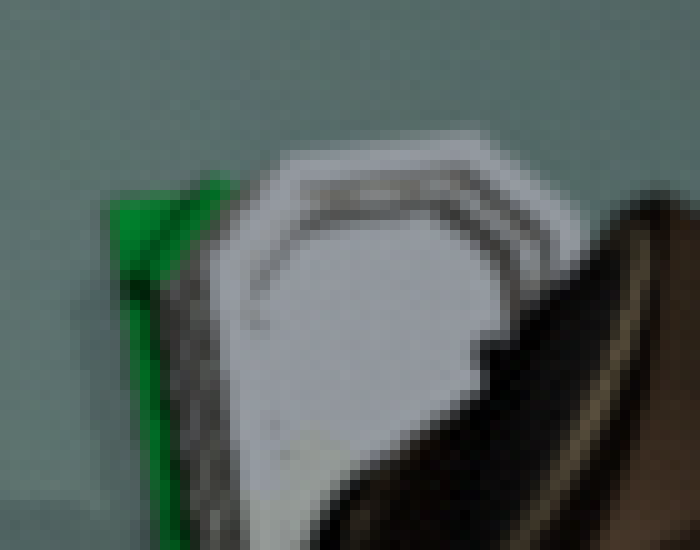

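```bash
python3 - <<'E'
from h import *
t=np.mean([capture("top")["img"].astype(float) for _ in range(4)],0);s=np.mean([capture("scene")["img"].astype(float) for _ in range(4)],0)
for a,(x0,y0,x1,y1),n in((t,(365,180,430,235),"z_t"),(s,(95,135,160,190),"z_s")):
    b=np.clip(a[y0:y1,x0:x1,::-1]*1.3,0,255).astype(np.uint8)
    cv2.imwrite(f"pics/{n}.png",cv2.resize(b,None,fx=12,fy=12,interpolation=cv2.INTER_CUBIC))
E
```

```text
(no output)
```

View pics/z_t.png

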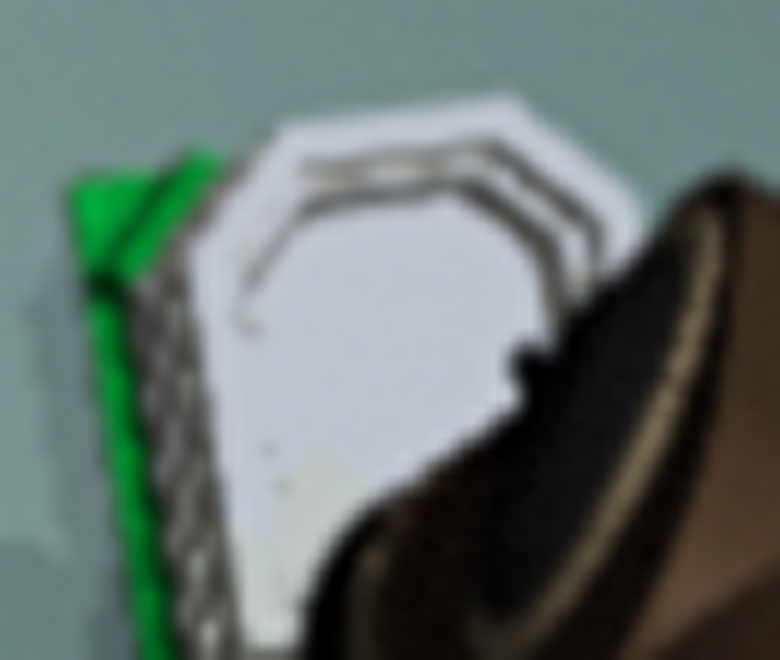

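View pics/z_s.png

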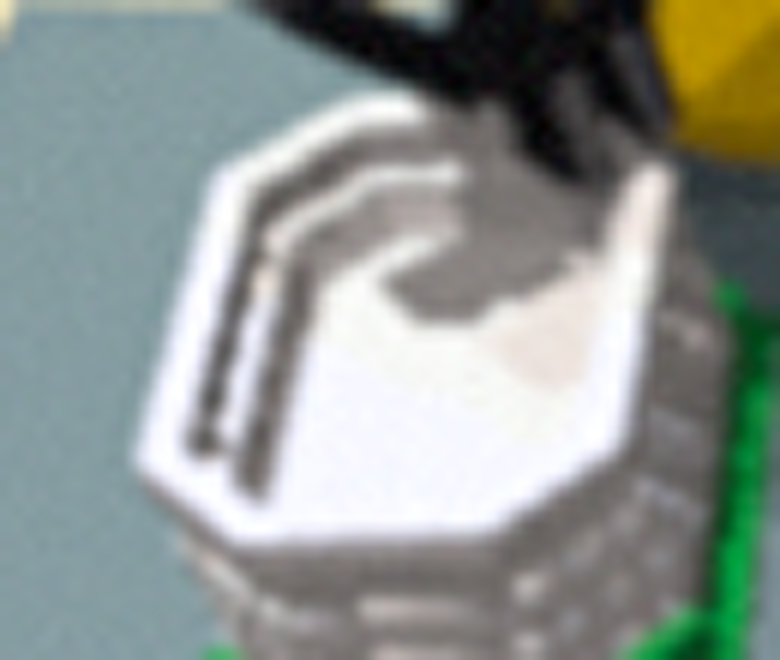

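```bash
python3 - <<'E'
from h import *
t=shot("top");s=shot("scene")
T=dict(V3=(640,205),V2=(515,97),V1=(275,125),V0=(190,240));S=dict(V3=(133,465),V2=(235,545),V1=(495,540),V0=(630,455))
Q=[]
for k in T:
    P,e=tri(t,np.array(T[k])/12+[364.5,179.5],s,np.array(S[k])/12+[94.5,134.5]);print(k,P.round(1),round(e,1));Q.append(P)
Q=np.array(Q);A=np.c_[Q[:,:2],np.ones(4)];print(np.linalg.lstsq(A,Q[:,2],rcond=None)[0])
E
echo "orig: V1 (540,-311) V2 (543.7,-362) V3 (522,-389) V0 (508.7,-289.5)"
```

```text
V3 [ 520.7 -390.4   88.8] 0.3
V2 [ 544.1 -362.    90.5] 1.3
V1 [ 538.8 -309.6   87.2] 0.2
V0 [ 513.5 -288.8   86.1] 2.6
[ 6.42904537e-02 -2.90203327e-02  4.43007507e+01]
orig: V1 (540,-311) V2 (543.7,-362) V3 (522,-389) V0 (508.7,-289.5)
```

The tray's plan position hasn't changed, but it now lies with the near corner low and the far corner about 9 mm up. The simplest fix is to seat the near corner, let go and peel from the far (+x -y) corner instead. I'll press the near corner down first.

carry_out:
  series:
    - [[0,0,-0.002],0,0.0]
    - [[0,0,-0.002],0,0.0]
    - [[0,0,0],0,0.0]

```text
time: 24.78
tcp_pos: [413.0, -317.6, 71.6]
tool_rot: [-0.0, 0.899, 0.439, -0.0]
force: [-2.4, 4.1, 9.1]
grip_width: 0.098
```

```bash
python3 lk2.py s17
```

```text
24.975 [ 413.  -317.6   71.6] [-1.77  3.3   8.99  0.53  0.28 -0.01] 0.095
```

View pics/s17.png

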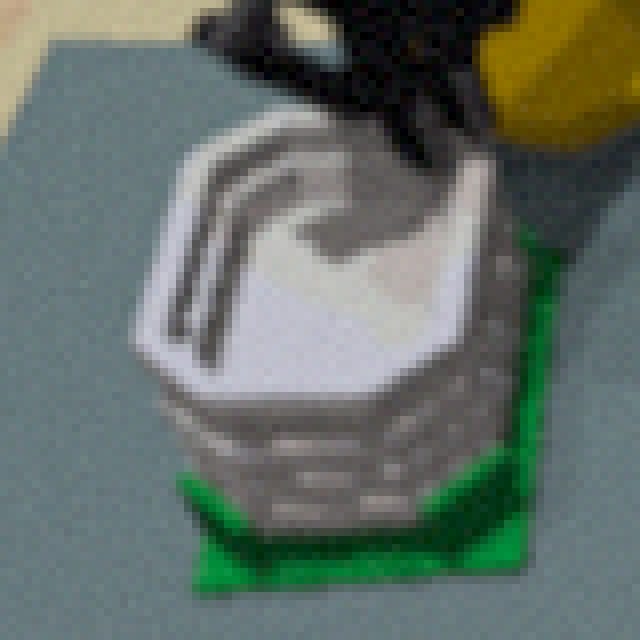

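carry_out:
  series:
    - [[0,0,0],0,0.2]
    - [[0,0,0],0,0.4]
    - [[0,0,0],0,0.4]
    - [[0,0,0.015],0,0.4]
    - [[0,0,0.03],0,0.4]
    - [[0.024,-0.012,0.02],0,0.4]
    - [[0.032,-0.015,0],0,0.4]
    - [[0.032,-0.015,0],0,0.4]
    - [[0.025,-0.012,0],0,0.4]
    - [[0.003,-0.001,0],0,0.4]
    - [[0,0,0],0,0.4]

```text
time: 26.4
tcp_pos: [528.4, -372.6, 136.5]
tool_rot: [-0.0, 0.899, 0.439, -0.0]
force: [-0.3, 0.6, -0.3]
grip_width: 0.399
```

```bash
python3 - <<'E'
from h import *
w=shot("wrist","w18");s=get_state();print(s["time"],s["tcp_pos"],s["force"].round(1),s["joints"].round(2))
np.savez("w18.npz",**{k:np.array(v) for k,v in w.items()})
c=shot("scene");crop(c,75,100,165,210,"s18",6)
t=shot("top");crop(t,360,175,460,260,"t18",7)
T=s["tcp_pos"];print(proj(w,[[T[0],T[1],z] for z in(90,81)]))
E
```

```text
26.45 [ 528.10853956 -372.56919084  136.54115667] [-0.   0.9 -0.4] [ 0.67  0.54 -0.19  1.63  0.12  0.98 -0.22]
[[254.61980851 207.03508746]
 [254.67721314 202.63156419]]
```

View pics/w18.png

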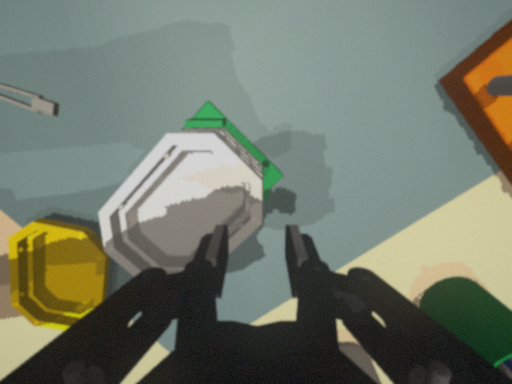

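View pics/s18.png

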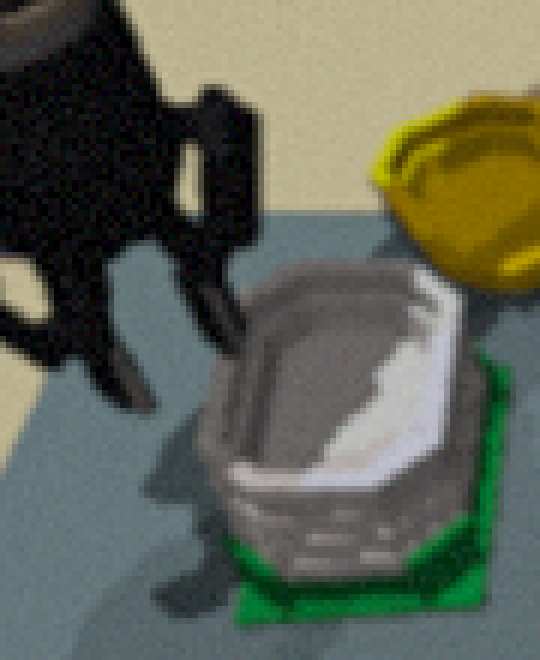

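View pics/t18.png

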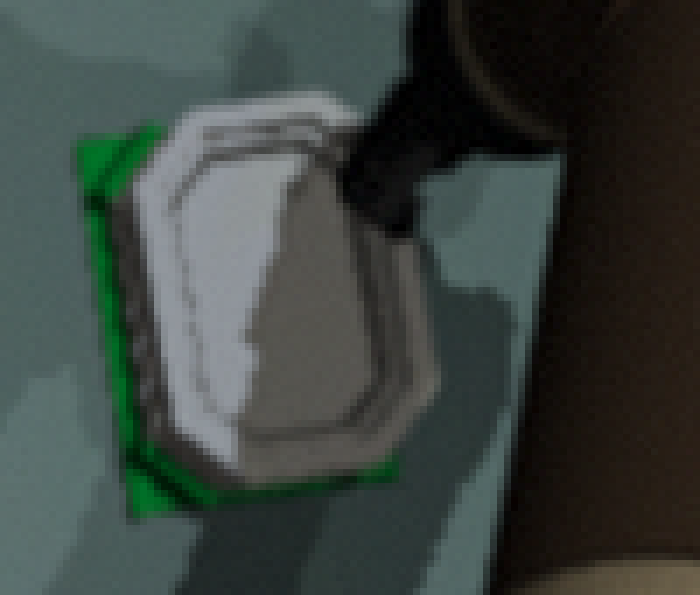

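```bash
python3 - <<'E'
from h import *
t=shot("top");s=shot("scene");w=dict(np.load("w18.npz"))
T=dict(V2=(332,93),V1=(190,107),V0=(138,190));S=dict(V2=(228,487),V1=(388,487),V0=(447,440))
for k in T:
    P,e=tri(t,np.array(T[k])/7+[359.5,174.5],s,np.array(S[k])/6+[74.5,99.5]);print(k,P.round(1),round(e,1))
a=np.mean([capture("wrist")["img"].astype(float) for _ in range(3)],0)[90:290,85:295]
cv2.imwrite("pics/w18c.png",cv2.resize(np.clip(a*1.2,0,255).astype(np.uint8)[:,:,::-1],None,fx=3.5,fy=3,interpolation=cv2.INTER_CUBIC))
E
```

```text
V2 [ 544.8 -363.8   88.3] 3.7
V1 [ 539.  -305.4   83.1] 6.4
V0 [ 508.8 -286.8   79.4] 3.2
```

View pics/w18c.png

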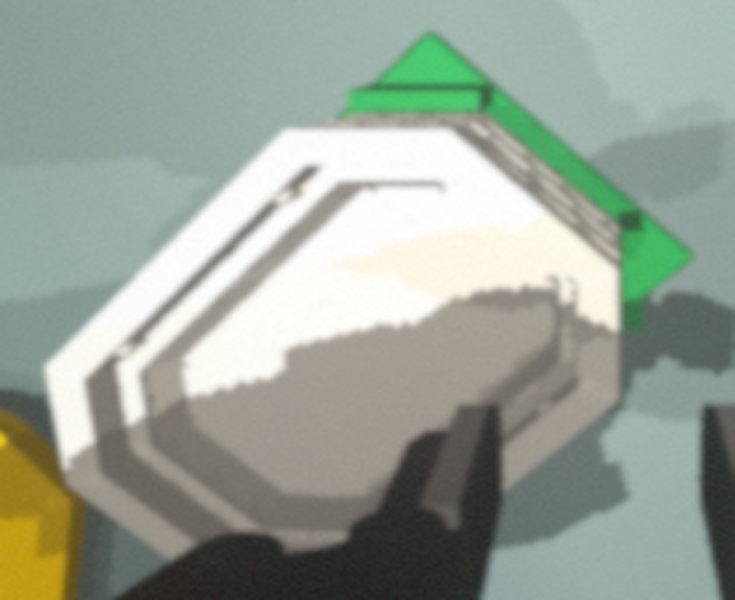

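```bash
python3 - <<'E'
from h import *
w=dict(np.load("w18.npz"))
f=lambda p:np.array(p,float)/[3.5,3]+[84.6,89.6]
for z in(81,85,90):
    P=plane(w,f([[620,264],[620,402]]),z)[:,:2];Q=plane(w,f([[46,368],[66,470]]),z)[:,:2];R=plane(w,f([[285,130],[452,127]]),z)[:,:2]
    d=P[1]-P[0];m=P.mean(0);n=np.array([d[1],-d[0]])/np.hypot(*d)
    print(z,P.round(1).tolist(),np.hypot(*d).round(1),m.round(1),m-4.5*np.array([.787,-.617]), "opp",Q.round(1).tolist(),np.hypot(*(Q[1]-Q[0])).round(1),R.round(1).tolist())
E
```

```text
81 [[545.4, -359.4], [521.2, -390.9]] 39.7 [ 533.3 -375.1] [ 529.76981039 -372.35624185] opp [[422.7, -300.9], [402.6, -325.1]] 31.4 [[510.7, -288.7], [538.9, -309.8]]
85 [[546.1, -358.4], [522.4, -389.2]] 38.9 [ 534.2 -373.8] [ 530.68388376 -371.03386073] opp [[425.9, -301.1], [406.2, -324.8]] 30.8 [[512.1, -289.2], [539.7, -309.8]]
90 [[546.9, -357.1], [523.8, -387.2]] 37.9 [ 535.4 -372.2] [ 531.82647546 -369.38088433] opp [[429.8, -301.3], [410.6, -324.4]] 30.0 [[513.8, -289.7], [540.7, -309.8]]
```

The far corner stands at about z 89 and the near one is seated. I'll line up on the far corner.

carry_out:
  series:
    - [[0.003,0.002,-0.015],0,0.4]
    - [[0,0,-0.02],0,0.4]
    - [[0,0,0],0,0.4]
    - [[0,0,0],0,0.4]

```text
time: 27.3
tcp_pos: [531.9, -370.9, 100.8]
tool_rot: [-0.0, 0.899, 0.438, -0.0]
force: [-0.1, -0.1, -0.6]
grip_width: 0.4
```

```bash
python3 - <<'E'
from h import *
w=shot("wrist");s=get_state();print(s["time"],s["tcp_pos"],s["force"].round(1))
crop(w,180,150,330,300,"w19",4)
T=s["tcp_pos"];print((proj(w,[[T[0],T[1],z] for z in(89,81)])-[180,150])*4+2)
E
```

```text
27.35 [ 532.16598838 -371.07477317  101.34673289] [ 0.4 -0.2 -0.5]
[[302.90220997 313.69766027]
 [303.04910658 291.51545218]]
```

View pics/w19.png

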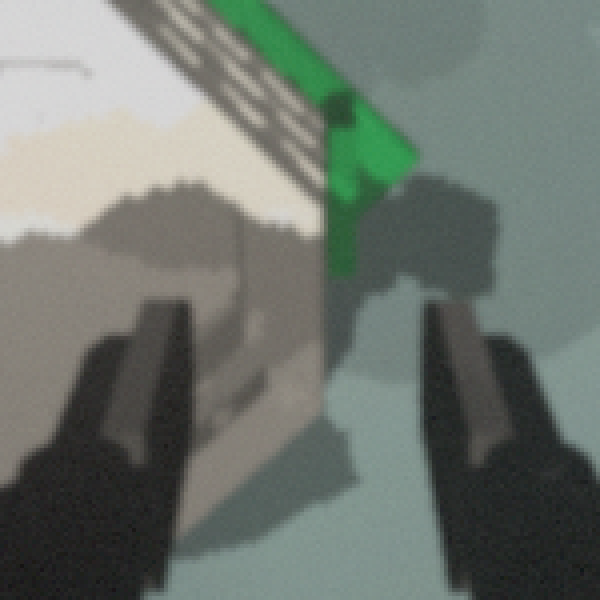

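```bash
python3 - <<'E'
from h import *
w=shot("wrist");w0=dict(np.load("w18.npz"))
f=lambda p:np.array(p,float)/4+[179.6,149.6]
g=lambda p:np.array(p,float)/[3.5,3]+[84.6,89.6]
for z in(81,85,89,93,97):
    P=plane(w,f([[325,198],[325,405]]),z)[:,:2];print(z,P.round(1).tolist(),np.hypot(*(P[1]-P[0])).round(1))
for a,b in (([325,198],[620,264]),([325,405],[620,402])): print(tri(w,f([a])[0],w0,g([b])[0]))
s=shot("scene");crop(s,80,110,170,200,"s19",8)
E
```

```text
81 [[545.6, -360.4], [521.7, -391.4]] 39.1
85 [[546.5, -359.1], [523.2, -389.3]] 38.1
89 [[547.4, -357.8], [524.7, -387.3]] 37.2
93 [[548.3, -356.5], [526.2, -385.2]] 36.2
97 [[549.2, -355.3], [527.7, -383.2]] 35.2
(array([ 546.89180122, -357.89256956,   87.9990258 ]), np.float64(0.791477740948993))
(array([ 521.53411993, -391.03159397,   81.17359591]), np.float64(0.7251451810223832))
```

View pics/s19.png

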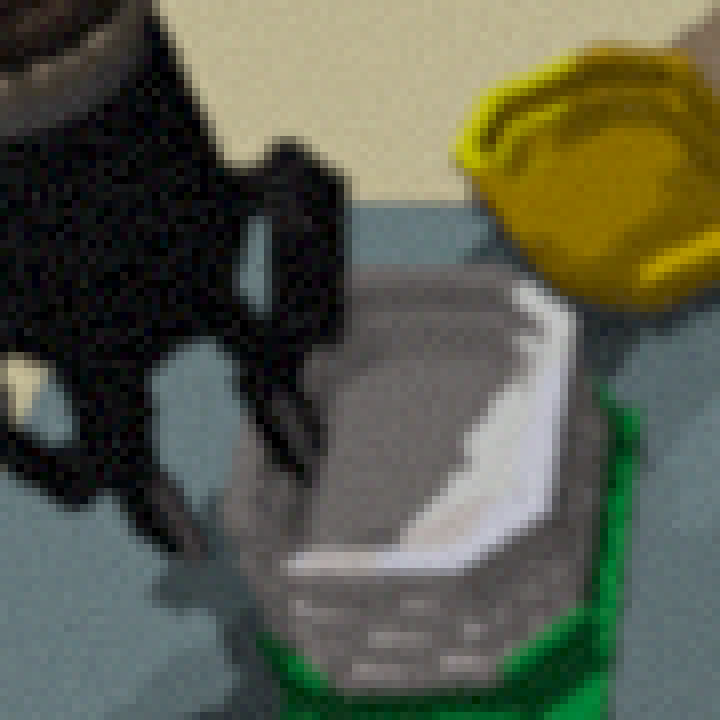

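carry_out:
  series:
    - [[0,0,-0.01],0,0.4]
    - [[0,0,-0.01],0,0.3]
    - [[0,0,-0.002],0,0.2]
    - [[0,0,0],0,0.1]
    - [[0,0,0],0,0.0]
    - [[0,0,0],0,0.0]
    - [[0,0,0],0,0.0]
    - [[0,0,0],0,0.0]
  newtons: 20

```text
time: 28.45
tcp_pos: [532.1, -371.0, 79.4]
tool_rot: [0.0, 0.899, 0.438, 0.0]
force: [-0.1, -0.2, -1.2]
grip_width: 0.103
```

```bash
python3 lk2.py s20; python3 - <<'E'
from h import *
w=shot("wrist","w20")
E
```

```text
28.65 [ 532.1 -371.    79.4] [ 0.29 -0.37 -0.4  -0.06 -0.08 -0.02] 0.098
```

View pics/s20.png

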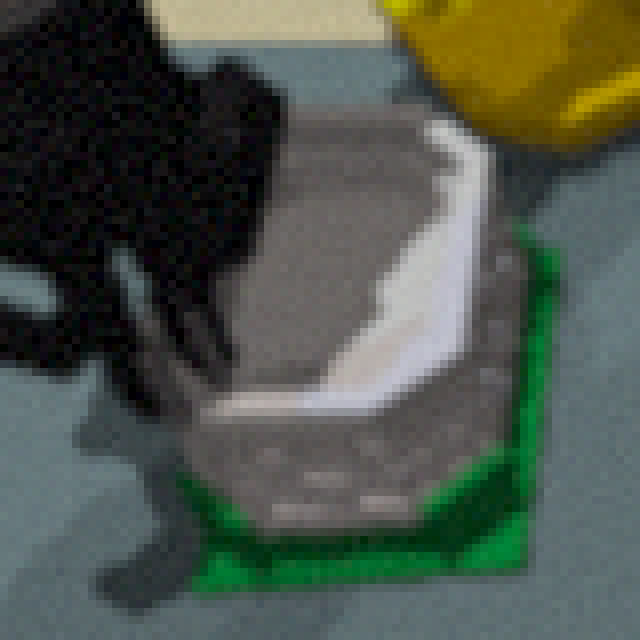

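View pics/w20.png

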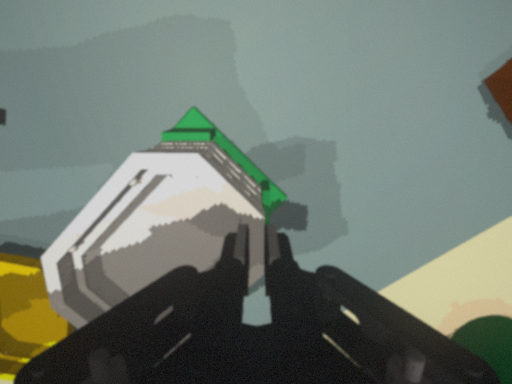

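carry_out:
  series:
    - [[0,0,0.0015],0,0.0]
    - [[0,0,0.0015],0,0.0]
    - [[0,0,0.001],0,0.0]
    - [[0,0,0],0,0.0]

```text
time: 29.25
tcp_pos: [532.1, -370.9, 83.4]
tool_rot: [0.0, 0.899, 0.438, 0.0]
force: [0.3, -0.2, -1.1]
grip_width: 0.098
```

```bash
python3 lk2.py s21
```

```text
29.45 [ 532.  -370.9   83.2] [ 0.07  0.11 -0.69  0.   -0.01  0.02] 0.093
```

View pics/s21.png

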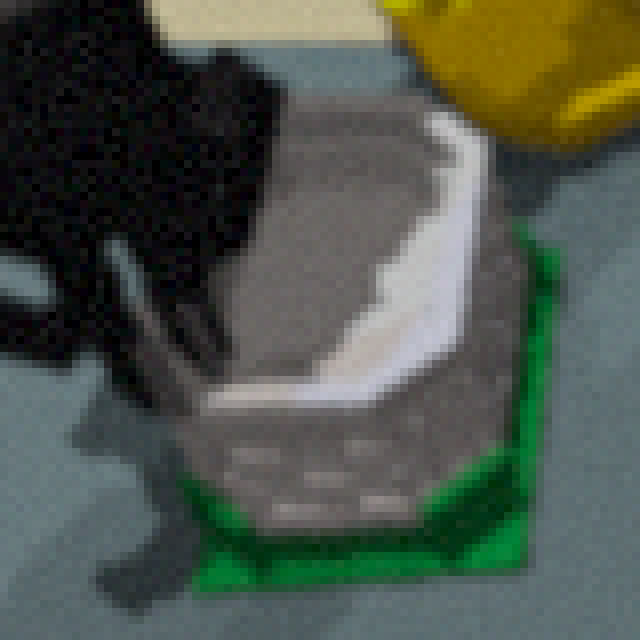

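View pics/s21t.png

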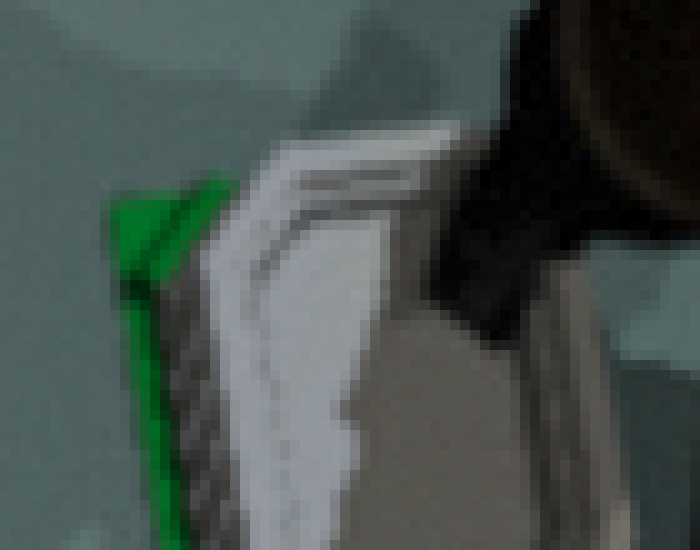

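```bash
cat > z.py <<'E'
from h import *
import sys
k=sys.argv[1]
t=np.mean([capture("top")["img"].astype(float) for _ in range(3)],0);s=np.mean([capture("scene")["img"].astype(float) for _ in range(3)],0);w=np.mean([capture("wrist")["img"].astype(float) for _ in range(3)],0)
for a,(x0,y0,x1,y1),n in((t,(365,180,430,250),"t"),(s,(95,130,160,190),"s")):
    b=np.clip(a[y0:y1,x0:x1,::-1]*1.4,0,255).astype(np.uint8)
    cv2.imwrite(f"pics/{k}{n}.png",cv2.resize(b,None,fx=10,fy=10,interpolation=cv2.INTER_CUBIC))
cv2.imwrite(f"pics/{k}w.png",cv2.resize(np.clip(w[120:350,20:300,::-1]*1.4,0,255).astype(np.uint8),None,fx=2.5,fy=2.5,interpolation=cv2.INTER_CUBIC))
E
python3 z.py a
```

```text
(no output)
```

View pics/at.png

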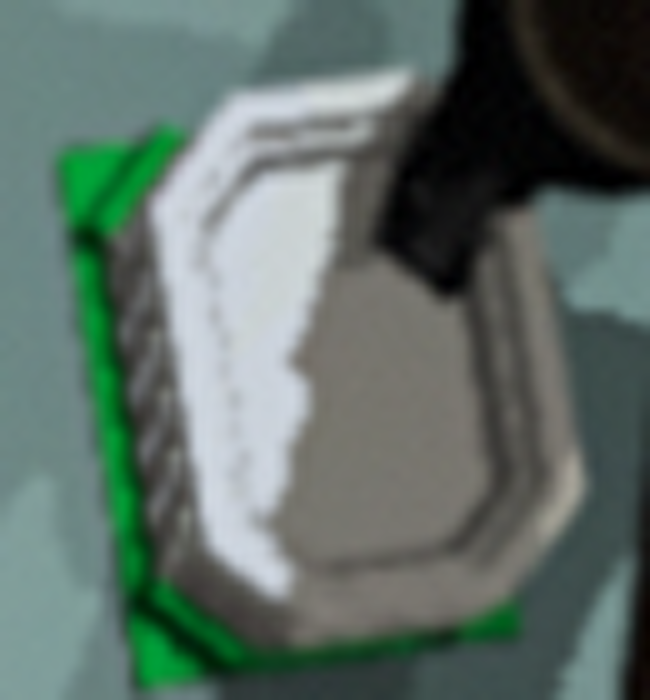

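View pics/as.png

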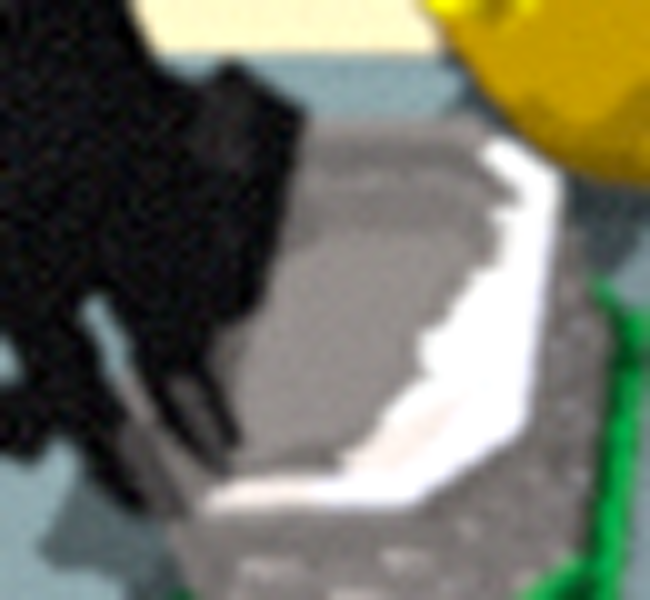

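View pics/aw.png

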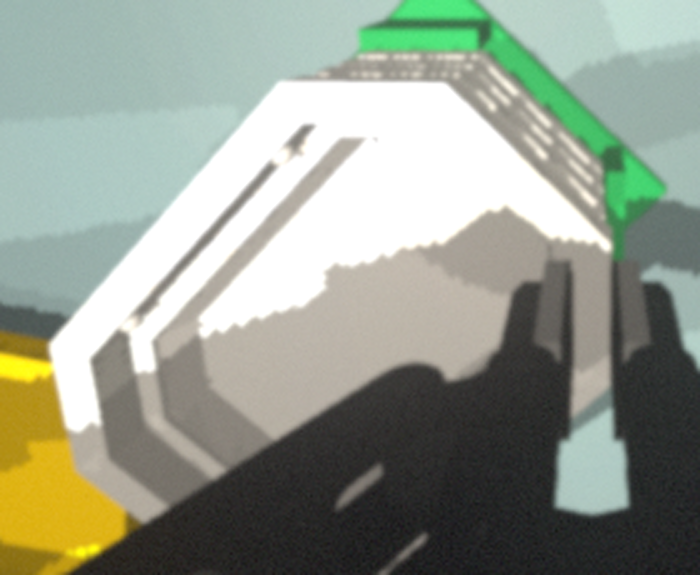

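```bash
python3 - <<'E'
from h import *
t=shot("top");s=shot("scene")
T=dict(V2=(415,70),V1=(230,95),V0=(152,205),V7=(200,560),V6=(290,648));S=dict(V2=(205,505),V1=(415,505),V0=(527,425),V7=(562,182),V6=(485,120))
Q=[]
for k in T:
    P,e=tri(t,np.array(T[k])/10+[364.5,179.5],s,np.array(S[k])/10+[94.5,129.5]);print(k,P.round(1),round(e,1));Q.append(P)
Q=np.array(Q);c=np.linalg.lstsq(np.c_[Q[:,:2],np.ones(5)],Q[:,2],rcond=None)[0];print(c,[c@[*p,1] for p in((530,-372),(414.5,-317.3))])
E
```

```text
V2 [ 546.6 -357.8   93.1] 0.8
V1 [ 541.  -309.    87.7] 1.7
V0 [ 512.4 -287.7   86.4] 1.1
V7 [ 420.5 -299.1   83.5] 1.4
V6 [ 397.8 -323.5   84.9] 4.8
[ 3.39715098e-02 -8.49481668e-02  4.38919389e+01] [np.float64(93.49755718534854), np.float64(84.92718307729962)]
```

By the plane fit the far corner is at about +12.5 and the near one at about +4, so the tilt is right at the condition. I'll sweep the height in half-millimetre holds so that the window is surely crossed.

carry_out:
  series:
    - [[0,0,-0.001],0,0.0]
    - [[0,0,0],0,0.0]
    - [[0,0,0.0005],0,0.0]
    - [[0,0,0],0,0.0]
    - [[0,0,0.0005],0,0.0]
    - [[0,0,0],0,0.0]
    - [[0,0,0.0005],0,0.0]
    - [[0,0,0],0,0.0]
    - [[0,0,0.0005],0,0.0]
    - [[0,0,0],0,0.0]

```text
time: 31.3
tcp_pos: [532.0, -371.0, 84.4]
tool_rot: [0.0, 0.899, 0.438, 0.0]
force: [0.4, -1.0, -0.3]
grip_width: 0.099
```

```bash
python3 lk2.py s22; python3 z.py b
```

```text
31.5 [ 532.  -370.9   84.3] [ 0.   -0.17 -0.1  -0.02 -0.02 -0.02] 0.099
```

View pics/bt.png

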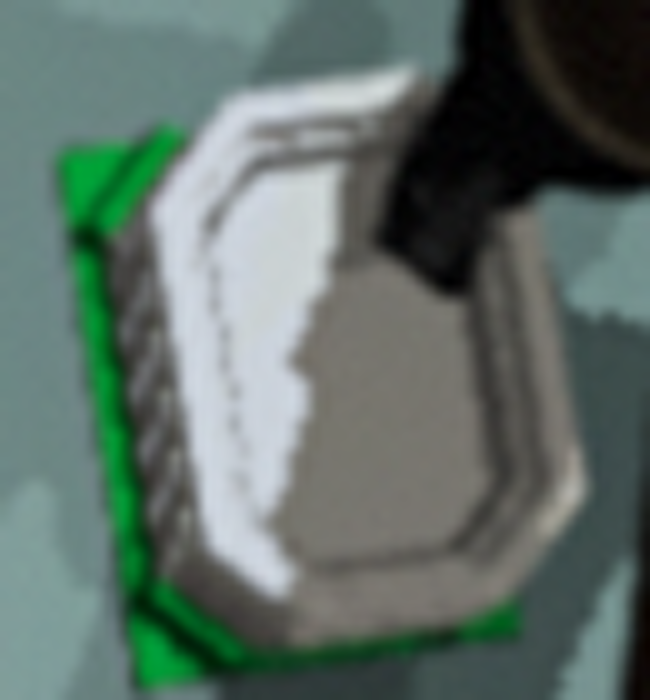

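View pics/bs.png

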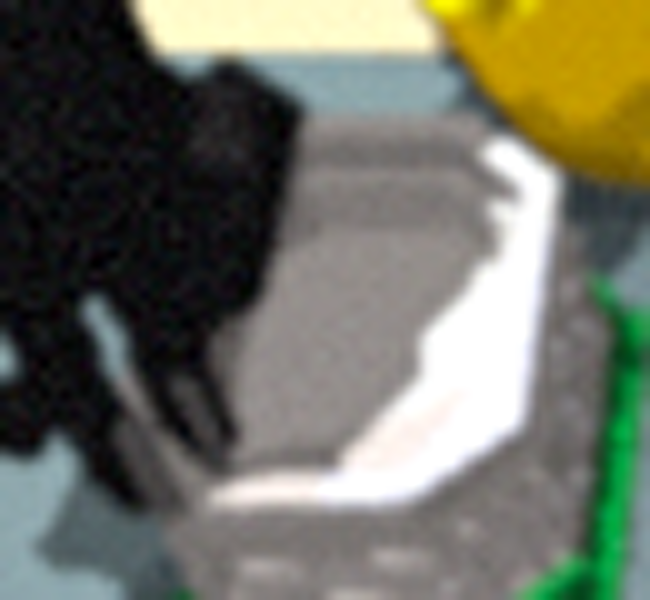

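The tray moves rigidly now, with only its own weight on the tool, so the margin is thin. To add tilt I'll lower it a little and pull outward so that the near end bears on the nest, then raise the far corner.

carry_out:
  series:
    - [[0,0,-0.002],0,0.0]
    - [[0,0,-0.002],0,0.0]
    - [[0.0008,-0.0006,0],0,0.0]
    - [[0.0008,-0.0006,0],0,0.0]
    - [[0.0008,-0.0006,0],0,0.0]
    - [[0,0,0],0,0.0]

```text
time: 32.75
tcp_pos: [534.5, -372.6, 80.3]
tool_rot: [-0.0, 0.899, 0.439, 0.0]
force: [0.1, 0.9, 0.8]
grip_width: 0.099
```

```bash
python3 lk2.py s23
```

```text
32.95 [ 534.5 -372.6   80.3] [-0.19  1.11  0.41  0.23  0.06 -0.01] 0.101
```

carry_out:
  series:
    - [[0.0008,-0.0006,0],0,0.0]
    - [[0.0008,-0.0006,0],0,0.0]
    - [[0,0,0],0,0.0]

```text
time: 33.38
tcp_pos: [536.3, -374.1, 80.5]
tool_rot: [0.0, 0.899, 0.439, 0.0]
force: [-0.3, 0.7, 2.0]
grip_width: 0.103
```

```bash
python3 lk2.py s24
```

```text
33.575 [ 536.2 -374.    80.4] [-0.46  0.86  1.75  0.29  0.12 -0.  ] 0.102
```

View pics/s24.png

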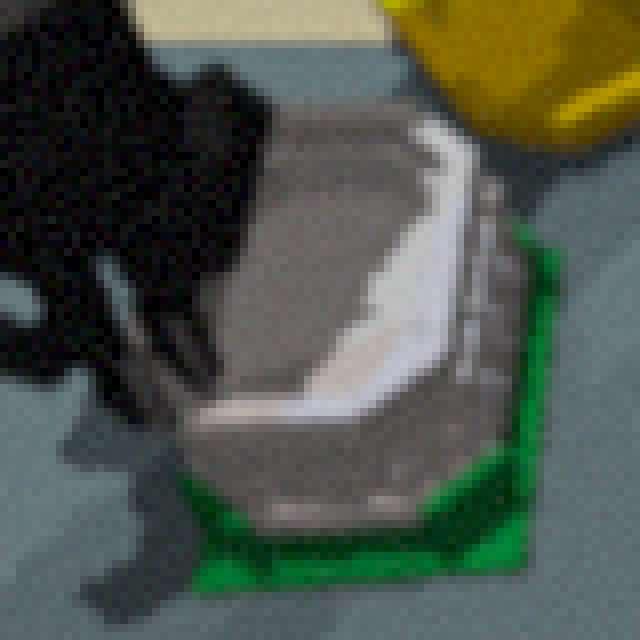

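The tray only slides and rides up, so I'll undo that. I'll reseat it properly by setting it back, letting go and pressing on the floor's centre with shut fingers.

carry_out:
  series:
    - [[-0.0015,0.001,0.001],0,0.0]
    - [[-0.0015,0.001,0],0,0.0]
    - [[-0.0015,0.001,0],0,0.0]
    - [[0,0,-0.003],0,0.0]
    - [[0,0,-0.003],0,0.0]
    - [[0,0,0],0,0.0]

```text
time: 34.38
tcp_pos: [532.0, -371.0, 75.6]
tool_rot: [0.0, 0.899, 0.439, 0.0]
force: [-0.1, 0.4, 4.3]
grip_width: 0.094
```

```bash
python3 lk2.py s25
```

```text
34.575 [ 531.9 -371.    75.5] [ 0.62 -0.64  3.95  0.06 -0.04 -0.02] 0.101
```

View pics/s25.png

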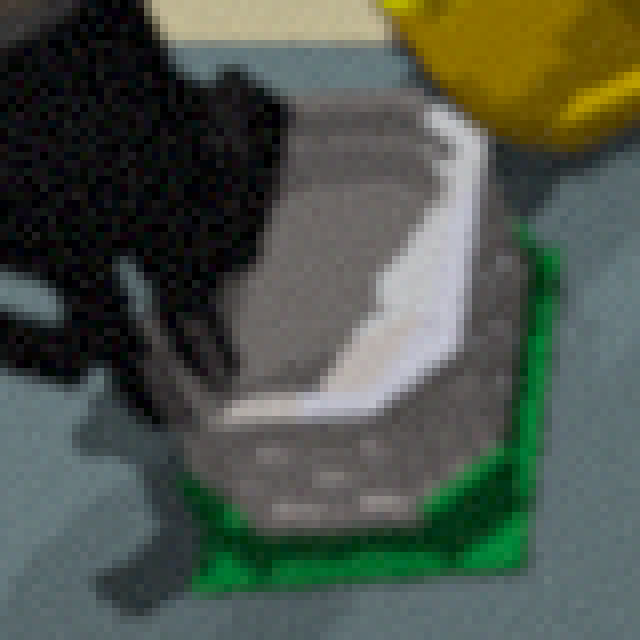

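carry_out:
  series:
    - [[0,0,0],0,0.25]
    - [[0,0,0],0,0.35]
    - [[0,0,0.015],0,0.35]
    - [[-0.01,0.0045,0.02],0,0.2]
    - [[-0.025,0.011,0],0,0.0]
    - [[-0.0245,0.011,0],0,0.0]
    - [[0,0,0],0,0.0]
    - [[0,0,-0.02],0,0.0]
    - [[0,0,-0.02],0,0.0]
    - [[0,0,-0.005],0,0.0]
    - [[0,0,0],0,0.0]

```text
time: 36.0
tcp_pos: [472.5, -344.6, 65.6]
tool_rot: [0.0, 0.899, 0.439, 0.0]
force: [0.3, -0.0, 0.3]
grip_width: -0.004
```

```bash
python3 lk2.py s26
```

```text
36.2 [ 472.6 -344.7   66.1] [ 0.11 -0.23  0.21 -0.04 -0.   -0.01] -0.002
```

View pics/s26.png

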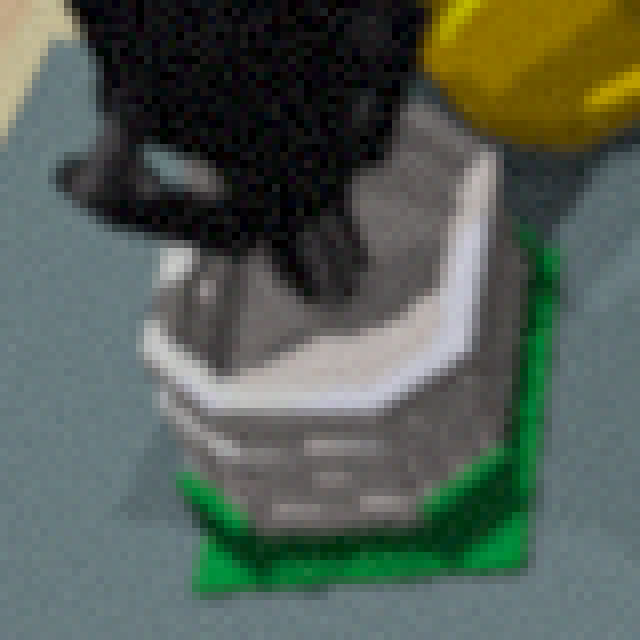

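Now I'll press down in small steps and watch the force.

carry_out:
  series:
    - [[0,0,-0.004],0,0.0]
    - [[0,0,-0.004],0,0.0]
    - [[0,0,-0.003],0,0.0]
    - [[0,0,0],0,0.0]

```text
time: 36.75
tcp_pos: [472.1, -344.2, 54.3]
tool_rot: [-0.0, 0.899, 0.439, 0.0]
force: [0.6, 0.4, -0.0]
grip_width: 0.003
```

```bash
python3 lk2.py s27
```

```text
36.95 [ 471.8 -344.5   54. ] [ 0.33  0.03  0.01 -0.01 -0.02  0.  ] 0.001
```

carry_out:
  series:
    - [[0,0,-0.002],0,0.0]
    - [[0,0,-0.002],0,0.0]
    - [[0,0,-0.001],0,0.0]
    - [[0,0,0],0,0.0]

```text
time: 37.5
tcp_pos: [472.2, -344.7, 53.1]
tool_rot: [0.001, 0.899, 0.438, 0.0]
force: [-11.4, 7.8, 36.3]
grip_width: 0.003
```

```bash
python3 lk2.py s28
```

```text
37.7 [ 472.2 -344.7   53.2] [-1.103e+01  7.400e+00  3.726e+01  1.590e+00  2.500e+00 -1.000e-02] -0.0
```

View pics/s28.png

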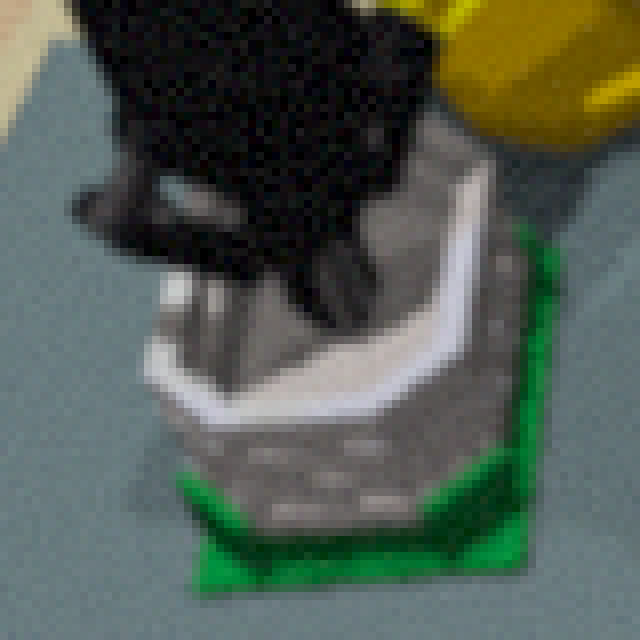

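View pics/s28t.png

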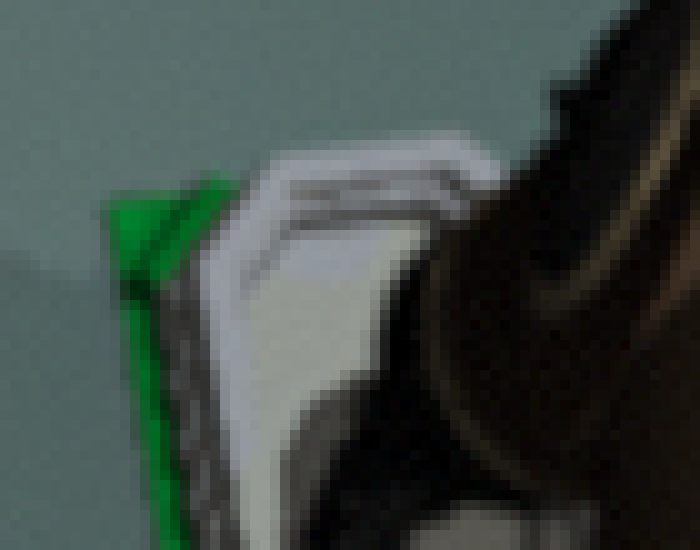

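The tray is reseated: 37 N at TCP z 53, and the visible corner is back at its starting pixel. I'll regrip the near corner where it was held before.

carry_out:
  series:
    - [[0,0,0.01],0,0.0]
    - [[0,0,0.025],0,0.0]
    - [[0,0,0.025],0,0.1]
    - [[-0.025,0.011,0],0,0.4]
    - [[-0.025,0.011,0],0,0.4]
    - [[-0.009,0.005,0],0,0.4]
    - [[0,0,0],0,0.4]
    - [[0,0,-0.012],0,0.4]
    - [[0,0,0],0,0.4]

```text
time: 38.88
tcp_pos: [413.0, -317.1, 95.9]
tool_rot: [-0.001, 0.899, 0.439, -0.0]
force: [-0.5, 0.9, -0.8]
grip_width: 0.403
```

```bash
python3 - <<'E'
from h import *
w=shot("wrist");s=get_state();print(s["time"],s["tcp_pos"],s["force"].round(1))
crop(w,180,150,330,300,"w30",4)
T=s["tcp_pos"];print((proj(w,[[T[0],T[1],z] for z in(81,73)])-[180,150])*4+2)
c=shot("scene");crop(c,90,130,170,210,"s30",8)
t=shot("top");crop(t,365,180,430,250,"t30",10)
E
```

```text
38.925 [ 413.1622321  -317.21543224   96.33238115] [-1.1 -0.6 -0.4]
[[301.93279173 304.83420285]
 [302.16834285 283.3909741 ]]
```

View pics/w30.png

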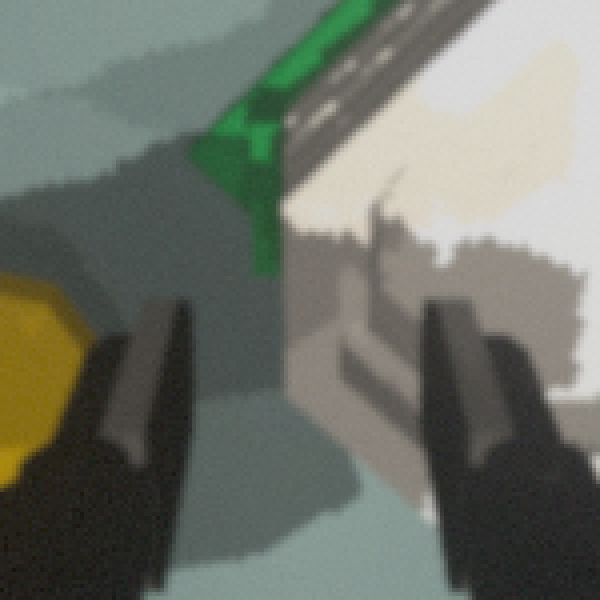

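View pics/s30.png

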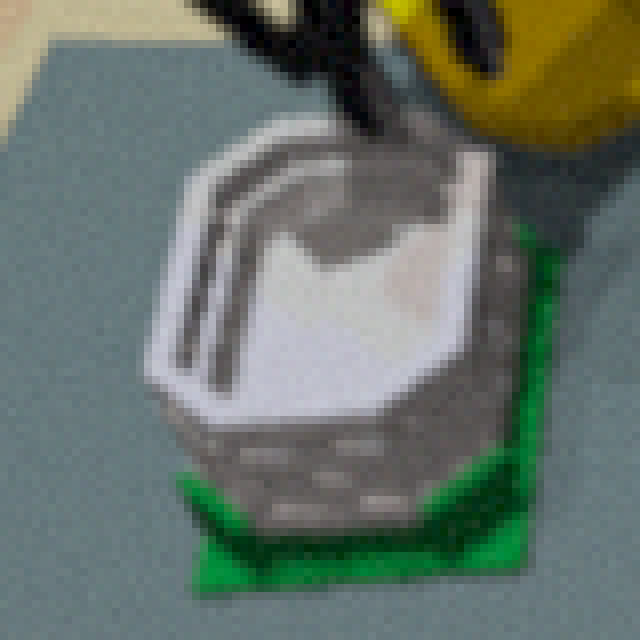

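The far corner is at (147,372), fully seated. I'll go down and pinch at 20 N.

carry_out:
  series:
    - [[0.0008,-0.0006,-0.01],0,0.4]
    - [[0,0,-0.01],0,0.3]
    - [[0,0,-0.0025],0,0.2]
    - [[0,0,0],0,0.1]
    - [[0,0,0],0,0.0]
    - [[0,0,0],0,0.0]
    - [[0,0,0],0,0.0]
    - [[0,0,0],0,0.0]
  newtons: 20

```text
time: 40.02
tcp_pos: [413.8, -318.0, 74.9]
tool_rot: [0.0, 0.899, 0.438, 0.0]
force: [-0.3, 0.1, -1.4]
grip_width: 0.097
```

carry_out:
  series:
    - [[0,0,0.002],0,0.0]
    - [[0,0,0.002],0,0.0]
    - [[0,0,0.002],0,0.0]
    - [[0,0,0.002],0,0.0]
    - [[0,0,0],0,0.0]

```text
time: 40.65
tcp_pos: [413.6, -318.3, 83.0]
tool_rot: [0.0, 0.899, 0.438, -0.0]
force: [0.2, -1.1, -2.2]
grip_width: 0.094
```

```bash
python3 lk2.py s31
```

```text
40.85 [ 413.7 -318.1   82.9] [-0.04 -1.36 -2.04 -0.26  0.23 -0.07] 0.095
```

View pics/s31.png

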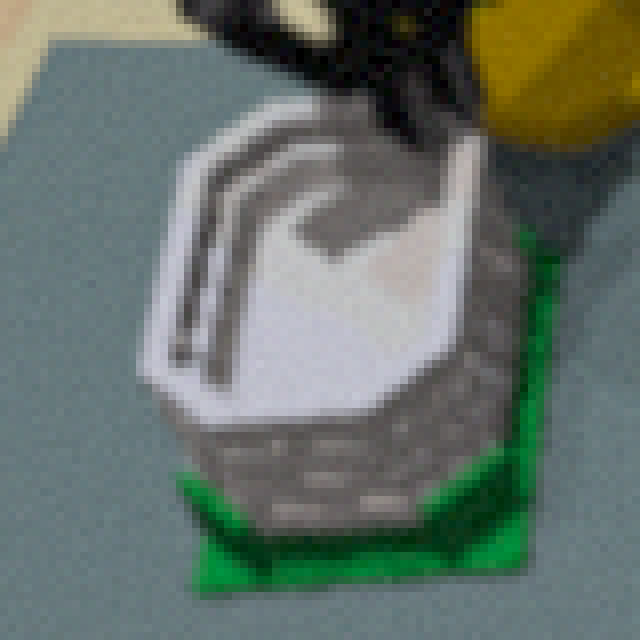

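At +8 mm the far corner is still seated at (143,372). I'll continue in 1 mm steps.

carry_out:
  series:
    - [[0,0,0.001],0,0.0]
    - [[0,0,0.001],0,0.0]
    - [[0,0,0.001],0,0.0]
    - [[0,0,0.001],0,0.0]
    - [[0,0,0.0005],0,0.0]
    - [[0,0,0],0,0.0]

```text
time: 41.65
tcp_pos: [414.1, -318.0, 87.5]
tool_rot: [0.0, 0.899, 0.439, 0.0]
force: [0.0, 0.7, -0.2]
grip_width: 0.098
```

```bash
python3 lk2.py s32
```

```text
41.85 [ 413.9 -318.1   87.3] [ 0.22 -0.01 -0.49 -0.    0.01 -0.01] 0.096
```

View pics/s32.png

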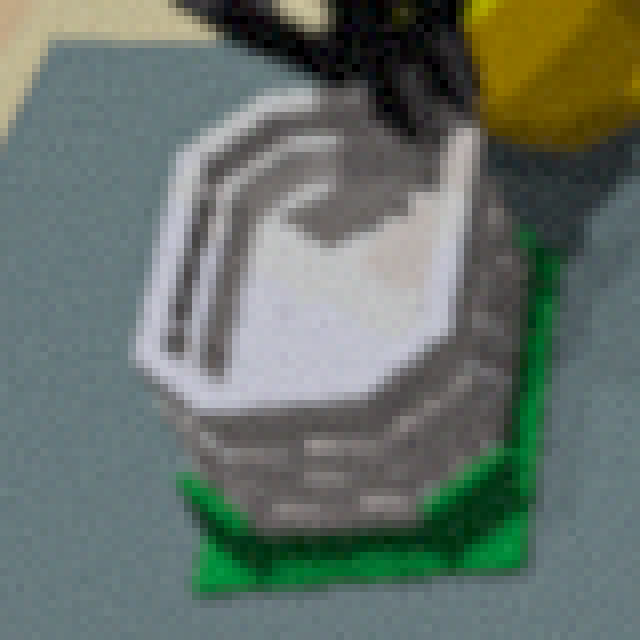

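```bash
python3 z.py c
```

```text
(no output)
```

View pics/ct.png

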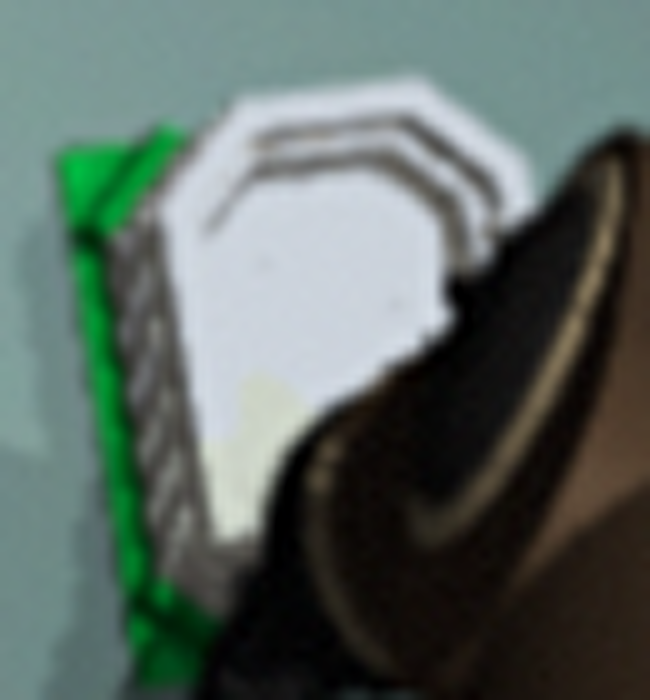

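View pics/cs.png

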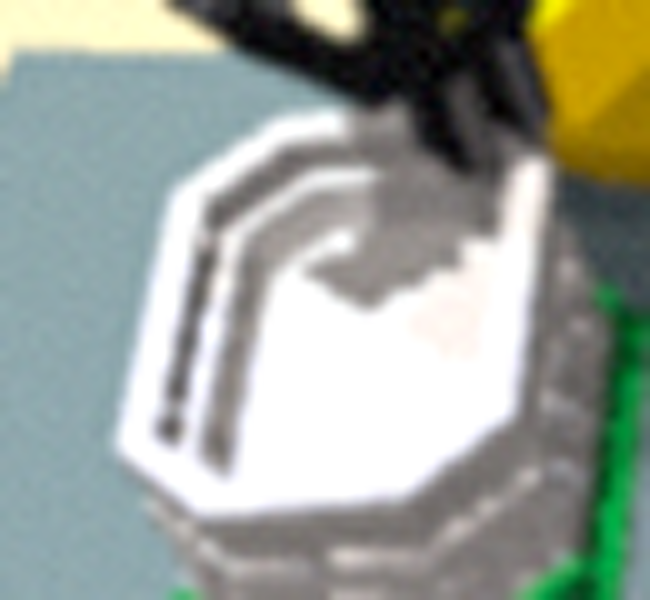

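```bash
python3 - <<'E'
from h import *
t=shot("top");s=shot("scene")
T=dict(V3=(530,165),V2=(423,75),V1=(235,97),V0=(165,210));S=dict(V3=(117,448),V2=(205,518),V1=(405,500),V0=(520,415))
for k in T:
    P,e=tri(t,np.array(T[k])/10+[364.5,179.5],s,np.array(S[k])/10+[94.5,129.5]);print(k,P.round(1),round(e,1))
E
```

```text
V3 [ 522.4 -389.6   86.7] 0.8
V2 [ 546.  -360.8   87.5] 2.4
V1 [ 540.4 -310.7   88.9] 0.4
V0 [ 510.6 -290.1   88.2] 2.4
```

The tray popped free again: the near corner is at +12.5, but the far one is already at about +6. A surer way to get the tilt is to lift clear, shift the tray about 12 mm along its +x so that its far end rests on the next tray's rim (about +15 mm), then lower the near corner to within 5 mm.

carry_out:
  series:
    - [[0,0,0.005],0,0.0]
    - [[0,0,0.006],0,0.0]
    - [[0,0,0.006],0,0.0]
    - [[0.004,0.0005,0],0,0.0]
    - [[0.004,0.0005,0],0,0.0]
    - [[0.004,0.0005,0],0,0.0]
    - [[0,0,-0.004],0,0.0]
    - [[0,0,-0.004],0,0.0]
    - [[0,0,-0.003],0,0.0]
    - [[0,0,0],0,0.0]

```text
time: 43.7
tcp_pos: [425.6, -316.5, 93.0]
tool_rot: [-0.0, 0.899, 0.438, -0.0]
force: [-0.5, -0.1, 1.0]
grip_width: 0.097
```

```bash
python3 lk2.py s33
```

```text
43.9 [ 425.8 -316.6   93.4] [-0.4   0.22  0.49  0.05  0.02  0.02] 0.095
```

View pics/s33.png

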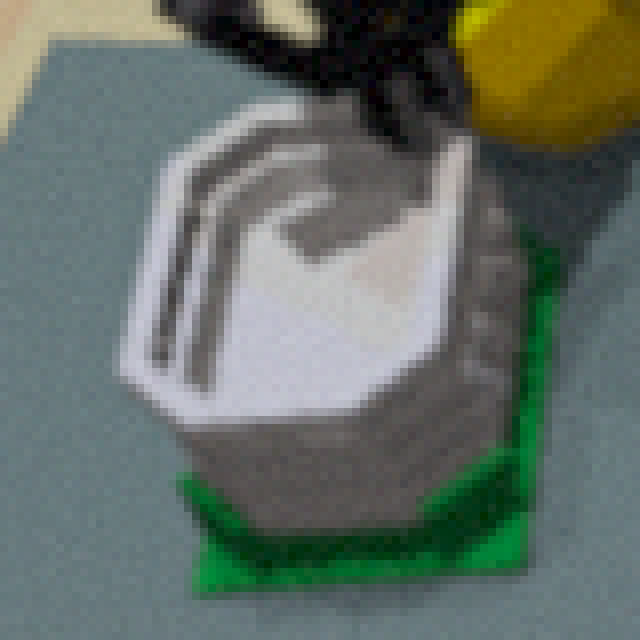

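There's light contact at the far end. Now I'll lower the near corner.

carry_out:
  series:
    - [[0,0,-0.003],0,0.0]
    - [[0,0,-0.003],0,0.0]
    - [[0,0,-0.003],0,0.0]
    - [[0,0,0],0,0.0]

```text
time: 44.45
tcp_pos: [425.9, -316.6, 84.1]
tool_rot: [-0.0, 0.899, 0.438, 0.0]
force: [-0.2, -0.7, 1.9]
grip_width: 0.098
```

```bash
python3 lk2.py s34
```

```text
44.65 [ 425.9 -316.6   84.4] [-0.83 -0.19  1.37  0.06 -0.05  0.01] 0.096
```

View pics/s34.png

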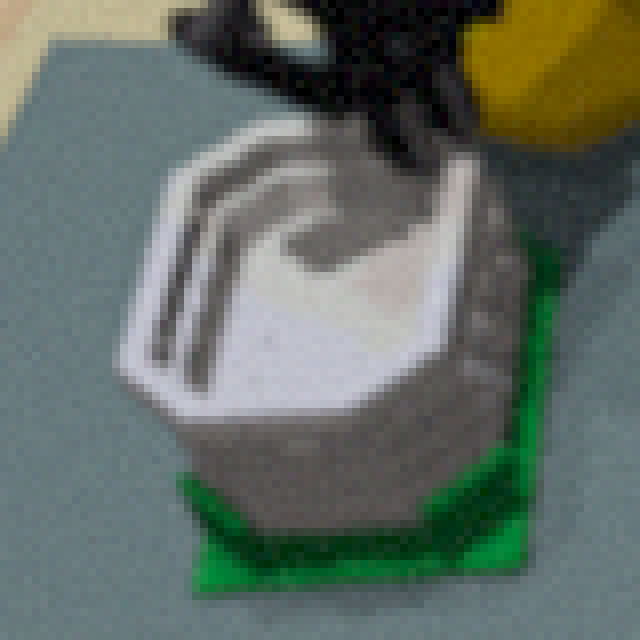

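It works: the far end stays put at (120,365) while the near corner goes down. I'll lower 6.5 mm more and hold.

carry_out:
  series:
    - [[0,0,-0.002],0,0.0]
    - [[0,0,-0.002],0,0.0]
    - [[0,0,-0.0015],0,0.0]
    - [[0,0,-0.001],0,0.0]
    - [[0,0,0],0,0.0]

```text
time: 45.32
tcp_pos: [425.8, -316.5, 77.7]
tool_rot: [-0.0, 0.899, 0.438, -0.0]
force: [-0.9, 0.3, 2.9]
grip_width: 0.094
```

```bash
python3 lk2.py s35; python3 z.py d
```

```text
45.525 [ 425.8 -316.6   77.8] [-0.97  0.11  2.31  0.02  0.08 -0.02] 0.093
```

View pics/dt.png

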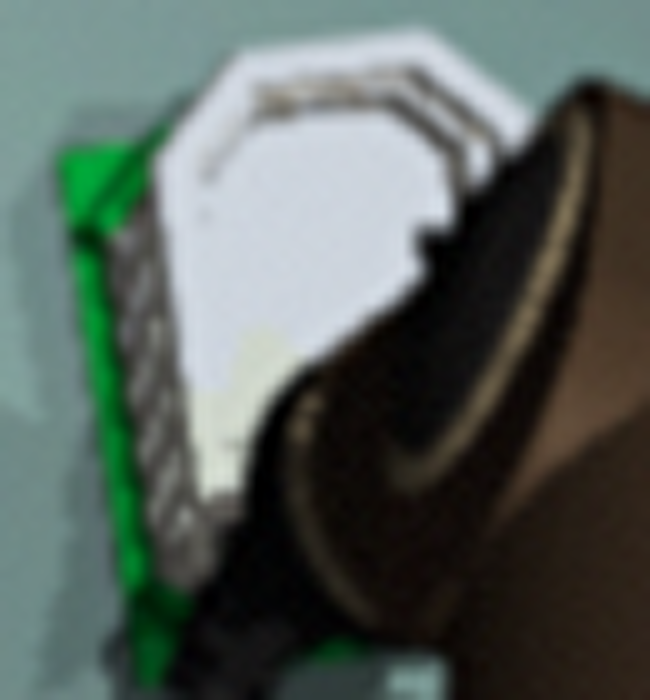

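View pics/ds.png

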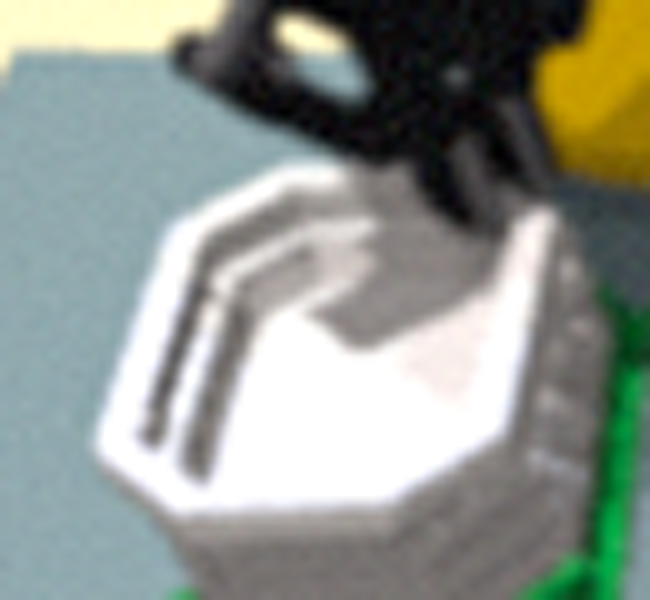

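```bash
python3 - <<'E'
from h import *
t=shot("top");s=shot("scene")
T=dict(V3=(535,118),V2=(425,27),V1=(240,50),V0=(160,165));S=dict(V3=(97,448),V2=(180,520),V1=(395,510),V0=(515,430))
Q=[]
for k in T:
    P,e=tri(t,np.array(T[k])/10+[364.5,179.5],s,np.array(S[k])/10+[94.5,129.5]);print(k,P.round(1),round(e,1));Q.append(P)
E
```

```text
V3 [ 532.9 -387.6   98.3] 1.5
V2 [ 556.9 -359.1   99.2] 1.2
V1 [ 551.  -309.2   97.3] 2.8
V0 [ 521.4 -287.5   94.4] 2.9
```

The far corner is at +17 mm and the near one at about +3 mm, so the condition is met. I'll hold a little lower for margin, then lift off.

carry_out:
  series:
    - [[0,0,-0.0015],0,0.0]
    - [[0,0,0],0,0.0]
    - [[0,0,0],0,0.0]
    - [[0,0,0.004],0,0.0]
    - [[0,0,0.01],0,0.0]
    - [[0,0,0.02],0,0.0]
    - [[0,0,0.02],0,0.0]
    - [[0,0,0.02],0,0.0]
    - [[0,0,0.01],0,0.0]
    - [[0,0,0],0,0.0]
  newtons: 30

```text
time: 47.38
tcp_pos: [426.1, -316.7, 160.9]
tool_rot: [0.001, 0.899, 0.439, 0.0]
force: [0.7, -0.6, -0.6]
grip_width: 0.091
```

```bash
python3 - <<'E'
from h import *
s=get_state();print(s["time"],s["tcp_pos"].round(1),s["force"].round(2),s["grip_width"])
c=shot("scene");crop(c,70,70,180,210,"s36",5)
E
```

```text
47.375 [ 426.1 -316.7  160.9] [ 0.72 -0.63 -0.64] 0.09082770856813334
```

View pics/s36.png

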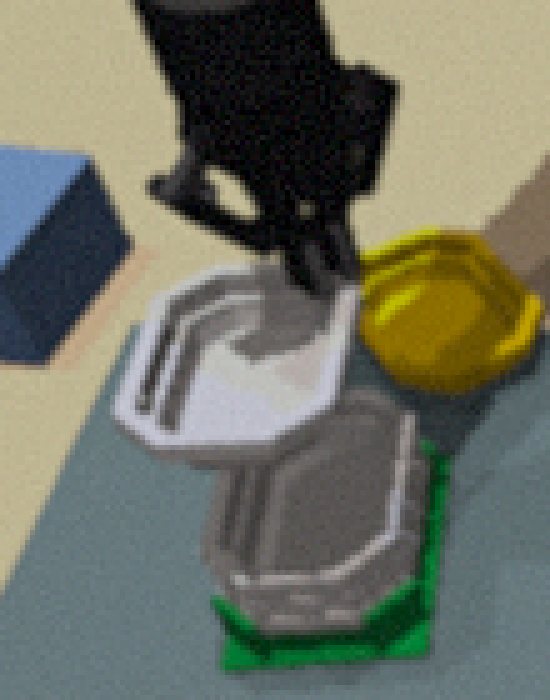

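The tray is free and held, and the next one is seated. I'll carry it over to the light pad.

carry_out:
  series:
    - [[0.004,0.014,0],0,0.0]
    - [[0.006,0.026,0],0,0.0]
    - [[0.008,0.034,0],0,0.0]
    - [[0.008,0.034,0],0,0.0]
    - [[0.008,0.034,0],0,0.0]
    - [[0.008,0.034,0],0,0.0]
    - [[0.008,0.034,0],0,0.0]
    - [[0.008,0.034,0],0,0.0]
    - [[0.008,0.034,0],0,0.0]
    - [[0.008,0.034,-0.004],0,0.0]
    - [[0.006,0.024,-0.01],0,0.0]
    - [[0.002,0.01,-0.01],0,0.0]
    - [[0,0,-0.008],0,0.0]
    - [[0,0,0],0,0.0]
    - [[0,0,0],0,0.0]

```text
time: 49.3
tcp_pos: [507.8, 28.4, 128.4]
tool_rot: [0.0, 0.899, 0.438, -0.0]
force: [1.2, 0.1, -0.3]
grip_width: 0.093
```

```bash
python3 - <<'E'
from h import *
s=get_state();print(s["time"],s["tcp_pos"].round(1),s["force"].round(2),s["grip_width"])
c=shot("scene","s37");crop(c,200,110,330,250,"s37c",5);t=shot("top","t37");crop(t,215,135,325,235,"t37c",6)
E
```

```text
49.3 [507.8  28.4 128.4] [ 1.16  0.1  -0.29] 0.0925682522819025
```

View pics/s37c.png

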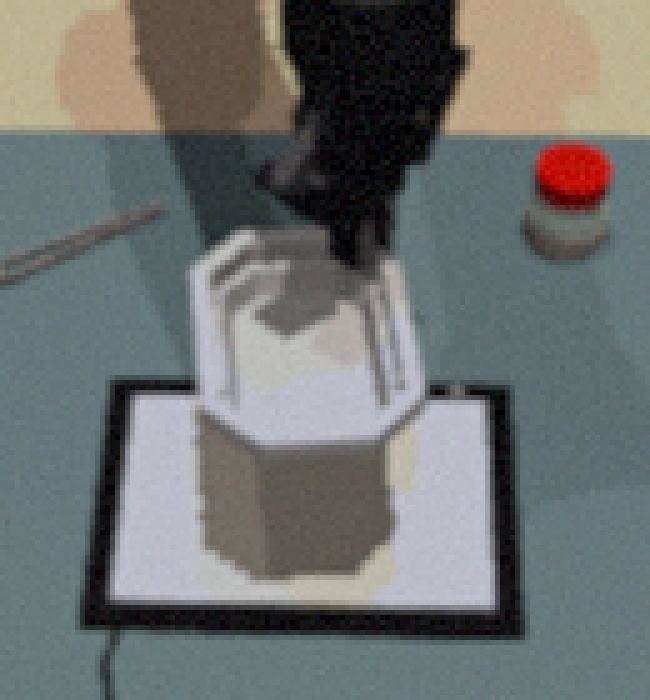

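View pics/t37c.png

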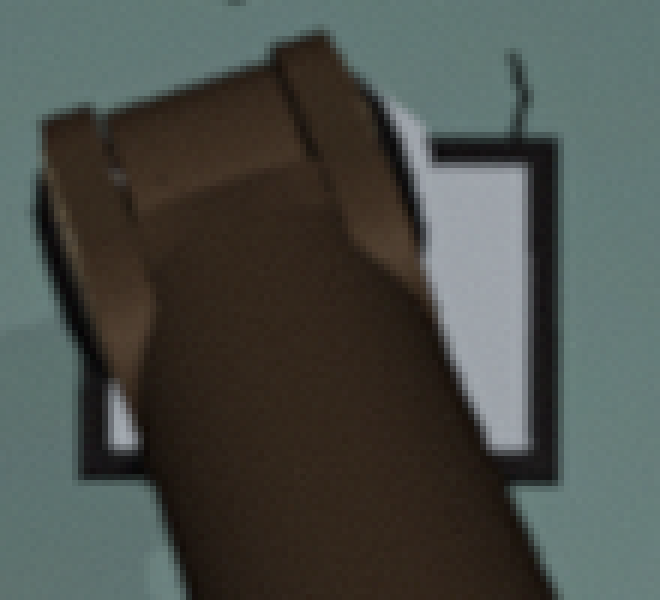

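View pics/s37.png

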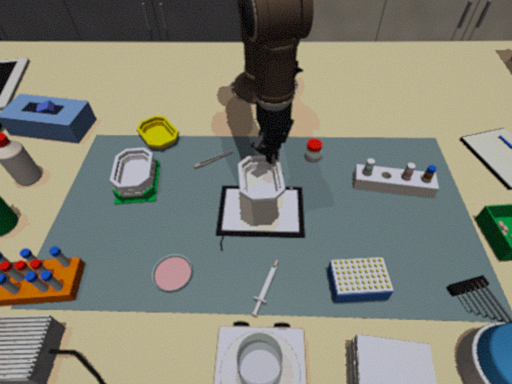

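```bash
python3 - <<'E'
from h import *
s=shot("scene")
f=lambda p:np.array(p,float)/5+[199.5,109.5]
for z in (136,144):
  P=plane(s,f([[263,447],[380,440],[425,400],[198,405],[190,270],[250,232],[400,270]]),z)[:,:2].round(0);print(z,P.tolist(),np.hypot(*(P[0]-P[1])))
th=.11;print("predict at center z rim ~143", (proj(s,[[566,2,143]])-[199.5,109.5])*5)
w=shot("wrist","w37")
E
```

```text
136 [[633.0, -14.0], [628.0, 37.0], [605.0, 57.0], [610.0, -44.0], [526.0, -54.0], [500.0, -26.0], [525.0, 46.0]] 51.24451190127583
144 [[639.0, -14.0], [634.0, 36.0], [611.0, 56.0], [616.0, -44.0], [534.0, -53.0], [508.0, -26.0], [532.0, 46.0]] 50.24937810560445
predict at center z rim ~143 [[304.44561973 323.46310799]]
```

View pics/w37.png

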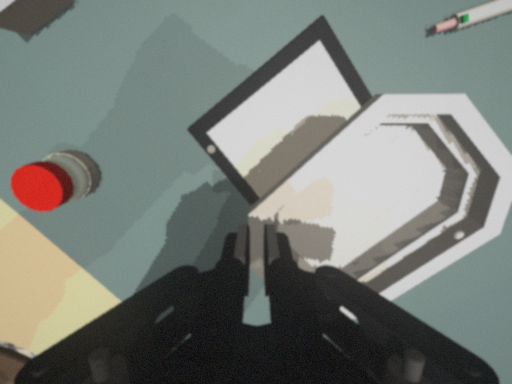

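The tray is centred at about (567,1) over the pad's centre (566,2). It's nearly level, the vial stands in bore 3, and the bystanders are where they were. I'll do a short still hold, then hand in.

carry_out:
  series:
    - [[0,0,0],0,0.0]
    - [[0,0,0],0,0.0]
    - [[0,0,0],0,0.0]
    - [[0,0,0],0,0.0]

```text
time: 50.0
tcp_pos: [507.8, 29.5, 128.3]
tool_rot: [-0.0, 0.899, 0.439, 0.0]
force: [-1.2, -0.7, -1.1]
grip_width: 0.092
```

```bash
python3 - <<'E'
from h import *
s=get_state();print(s["time"],s["tcp_pos"].round(1),s["dq"].round(3),s["force"].round(2),s["grip_width"])
print(hand_in())
E
```

```text
50.0 [507.8  29.5 128.3] [-0.002  0.001  0.001  0.    -0.001  0.001 -0.001] [-1.19 -0.67 -1.06] 0.09218145915939278
the job is handed in; nothing more can be done
None
```

I handed the job in at 50 s with the vial in the rack and the top tray held over the light pad. The peel did not go cleanly, and hand-in gave no verdict.

**Vial:** It stands upright in bore 3, fully down and let go. Contact with the bottom came at the expected height (TCP z 48.4 mm), and its cap is level with its neighbours.

**Peel:**
- **First try:** raising the near corner (robot side, -x +y) reached about 12 mm with the opposite corner still seated. That is right at the threshold, and the tray then came completely free.
- **Reseating and later tries:** a try from the far corner was just as marginal. I pressed the tray fully back onto the stack and peeled the near corner again, and it popped off at about 12 mm once more.
- **Final tilt:** to get the tilt with margin, I rested the tray's far end on the next tray's rim and lowered the near corner. This held the far corner at about +17 mm and the near one at about +3 mm for well over 0.1 s. So the clear tilt came from re-placing a tray that was already loose, not from one continuous peel.

**End state:**
- **Tray:** it is gripped at the near corner and still. Its centre is about (567, 1) against the pad's (566, 2), and the underside is roughly 110 mm up. The remaining tilt is about 0.1 rad by estimate, not measured precisely at the end.
- **Other things:** by eye in the last scene picture, the next tray is seated in the stack, and the bystanders and the yellow look-alike have not moved.

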